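# Extend the bottle shelf, prove the latch, load it

### The job

Press the shelf's spring button and slide the tray out to the last of the three holes, until the button pops up there. Then hook the spring balance over the tray's pull bar and draw it straight out until the dark ring on its rod just shows clear of the barrel (10 N), hold it there for about a second to prove the latch, and lay the balance back in its tool tray. After that test, stand all the loose bottles and jars from the near part of the table upright on the drawn-out tray, and leave the jar and the spare lids on the upper deck where they are.

Things in the scene. Friction and masses are not known exactly. Their poses are not given: they have to be found in the camera images.
- shelf: Fixed extending shelf; origin on the table under the middle of its wooden upper deck, +x the way its tray slides out (to the right), -y its near side. Deck 200 (x) by 224 mm (y), top z = 56 mm, rail to 63. Along the near side a square aluminium tube, 26 mm wide, centre y = -140 mm, x = -90 to 105, top z = 50, with square holes at x = -40, 20 and 80 mm, joined by a narrow slot.
- tray (a joint): How far the tray is out, m: 0 as it starts, locked in the first hole; 0.060 in the second; 0.120 in the third and last; stop at 0.128. Friction about 2 N. While the button is up in a hole the tray is locked with 1.3 mm of play.
- latch (a joint): How far the spring button is pressed, m: 0 = up, popped into a hole (locked); above 0.004 its collar is below the tube's wall and the tray can slide; between holes the wall keeps it at about 0.004, and it pops up by itself at the next hole; stop at 0.008. About 3 N to start, 6 N at the stop.
- latch_top (a point): Middle of the top of the button's round black head, 24 mm across, 7 mm thick. It travels with the tray along the tube, its neck in the slot: a fingertip can press it down and drag it, and so the tray, along shelf +x. Top at z = 67 mm when up, 59 mm fully pressed. The upper deck's edge is 28 mm beside it.
- tray_bay (a point): On the tray's floor, 50 mm from its outer end and midway across, axes as the shelf's, z = 26 mm; at x = 90 mm, y = 0 of the shelf's frame when the joint is 0. The wooden tray is 200 mm wide (y), with a rim 10 mm above the floor at both sides and the outer end (x = +50 mm). With the tray in the last hole x = -110 to 48, y = -98 to 98 mm here is clear of the upper deck.
- pull_bar (a point): Middle of the tray's pull bar: a round 10 mm steel bar, 90 mm long along y, 38 mm beyond the tray's outer end, centre z = 40 mm, held by an arm at each end, free below, 31 mm clear between it and the tray. Can be pinched from above; the balance's hook goes down between it and the tray.
- balance: Loose spring balance, 0.19 kg: dark grey barrel 110 (x) by 30 (y) by 36 mm (z), origin under its middle, lying z up. From its -x end, 27 mm above the underside, a 6 mm rod comes out and ends 100 mm from the origin in a 7 mm prong pointing down to 2 mm above the underside. When it is hooked over the pull bar, the bar's centre is best 11 mm above the barrel's underside.
- balance_rod (a joint): How far the rod is drawn out of the barrel against its spring, m: 0 at rest, 250 N/m, stop at 0.055. A dark ring on the rod is just fully out of the barrel at 0.040 (10 N, the test mark).
- balance_hook (a point): On the prong's face towards the barrel, 11 mm above the barrel's underside, 96 mm from its middle towards -x at rest; moves with the rod.
- tool_tray: Fixed shallow aluminium tray where the balance is kept, 210 (x) by 136 mm (y), rim 14 mm high, walls and floor 3 mm; origin under its middle.
- deck_jar: Bystander: jar, 71 mm across, 101 mm high, loose on the upper deck.
- deck_lids: Bystander: two stacked jar lids, 70 mm across, 25 mm high together, loose on the upper deck.
- jar_b: To be loaded, if present: a second glass jar like jar, 63 mm across, 90 mm high; origin under its middle, z up. Stands on the table, near the robot.
- jar: To be loaded, if present: glass jar with a two-part lid, 63 mm across, 90 mm high; origin under its middle, z up. Stands on the table, near the robot.
- white_bottle: To be loaded, if present: white plastic bottle, body 49 mm across and 103 mm high, cap 33 mm across, 119 mm high in all; origin under its middle, z up. Stands on the table, near the robot.
- pink_bottle: To be loaded, if present: small pink bottle, body 49 mm across and 79 mm high, cap 33 mm across, 107 mm high in all; origin under its middle, z up. Stands on the table, near the robot.
- dropper_bottle: To be loaded, if present: dropper bottle, body 40 mm across and 73 mm high, narrow collar and nozzle above, 111 mm high in all; origin under its middle, z up. Stands on the table, near the robot.
Mind the look-alikes: they are no part of the job. Leave any red look-alike of the white_bottle alone.

How it is judged (in metres and radians):
On the way, in this order (a step that is already met when the one before it is completed fails the run):
1. the tray is at the last hole with the button popped up (value of joint tray between 0.117 and 0.123 m and value of joint latch below 0.002 m), for 0.3 s.
2. with no bottle on the tray yet, the balance hooked on the pull bar shows its 10 N mark (rod drawn 37 to 50 mm) and the tray stays latched (all of step 1 and value of joint balance_rod between 0.037 and 0.05 m and distance between balance_hook and pull_bar below 0.05 m and (x of jar_b in the frame of tray_bay above 0.05 m or x of jar_b in the frame of tray_bay below -0.11 m or y of jar_b in the frame of tray_bay above 0.1 m or y of jar_b in the frame of tray_bay below -0.1 m) and (x of jar in the frame of tray_bay above 0.05 m or x of jar in the frame of tray_bay below -0.11 m or y of jar in the frame of tray_bay above 0.1 m or y of jar in the frame of tray_bay below -0.1 m) and (x of white_bottle in the frame of tray_bay above 0.05 m or x of white_bottle in the frame of tray_bay below -0.11 m or y of white_bottle in the frame of tray_bay above 0.1 m or y of white_bottle in the frame of tray_bay below -0.1 m) and (x of pink_bottle in the frame of tray_bay above 0.05 m or x of pink_bottle in the frame of tray_bay below -0.11 m or y of pink_bottle in the frame of tray_bay above 0.1 m or y of pink_bottle in the frame of tray_bay below -0.1 m) and (x of dropper_bottle in the frame of tray_bay above 0.05 m or x of dropper_bottle in the frame of tray_bay below -0.11 m or y of dropper_bottle in the frame of tray_bay above 0.1 m or y of dropper_bottle in the frame of tray_bay below -0.1 m)), for 0.5 s.
At the end, for the whole second after the job is handed in: Tray 117 to 123 mm out, button up (within 2 mm); each bottle or jar present upright (0.1 rad) and at rest on the floor of the tray's exposed part; the balance flat and at rest on the floor of its tool tray (middle within 70 mm along, 55 mm across of the tray's middle) (all of step 1 and height (world z) of balance below 0.012 m and angle between balance's own z axis and vertical below 0.15 rad and x of balance in the frame of tool_tray between -0.07 and 0.07 m and y of balance in the frame of tool_tray between -0.055 and 0.055 m and linear speed of each of balance, jar_b, jar, white_bottle, pink_bottle, dropper_bottle below 0.02 m/s and x of jar_b in the frame of tray_bay between -0.11 and 0.05 m and y of jar_b in the frame of tray_bay between -0.1 and 0.1 m and z of jar_b in the frame of tray_bay between -0.004 and 0.006 m and angle between each of jar_b, jar, white_bottle, pink_bottle, dropper_bottle's own z axis and vertical below 0.1 rad and x of jar in the frame of tray_bay between -0.11 and 0.05 m and y of jar in the frame of tray_bay between -0.1 and 0.1 m and z of jar in the frame of tray_bay between -0.004 and 0.006 m and x of white_bottle in the frame of tray_bay between -0.11 and 0.05 m and y of white_bottle in the frame of tray_bay between -0.1 and 0.1 m and z of white_bottle in the frame of tray_bay between -0.004 and 0.006 m and x of pink_bottle in the frame of tray_bay between -0.11 and 0.05 m and y of pink_bottle in the frame of tray_bay between -0.1 and 0.1 m and z of pink_bottle in the frame of tray_bay between -0.004 and 0.006 m and x of dropper_bottle in the frame of tray_bay between -0.11 and 0.05 m and y of dropper_bottle in the frame of tray_bay between -0.1 and 0.1 m and z of dropper_bottle in the frame of tray_bay between -0.004 and 0.006 m); the robot touches nothing.
It fails at once if the jar or the spare lids on the upper deck is shifted by more than 3 cm (distance of any of deck_jar, deck_lids from where it was at the start of the episode above 0.03 m).
Of jar_b, jar, white_bottle, pink_bottle, dropper_bottle only 3 to 5 are there at a start; the rules pass over those that are not, and their reading is None.
At some moment in a run one of balance may be knocked a few centimetres aside while the robot is not near it.
It also fails if it takes over 210 s, if anything falls off the work surface, if the arm or the gripper's body presses on something with over 40 N, if the wrist force passes 120 N, or if a joint passes its speed limit or range.

### The arm

A 6-joint arm with a two-finger parallel gripper is mounted at the origin on a cart in front of the work surface, level with it; the furniture and walls round the work are solid. World frame = base frame: x ahead of the robot, y to its left, z up, the work surface at z = 0. Lengths are in m, angles in degrees, forces in N, time in s.
With the tool pointing down it reaches from about 0.25 to 0.725 m from the base axis. Payload 9.7 kg.
Tool frame: the origin (TCP) lies midway between the tips of the shut fingers; the grasp point (between the pads) lies 19 mm behind it; z points along the fingers, x is the direction in which the jaws open and shut, and the axes are right-handed (so a half turn about z gives the same grasp; the last joint's range is limited). The gripper opens to 85 mm and grips with 20 to 120 N. Pads are 22 mm wide; open, the fingers measure 114 mm over their backs; the gripper's body (76 mm by 85 mm) begins 54 mm behind the grasp point. The pads swing forward as they close: fully open they stand 13 mm farther back than shut.
Start: joints at [-72.766, 4.979, 10.078, 95.1, 0, 90], TCP at [0.163, -0.525, 0.231] pointing down, gripper open.
Joint ranges: [-179.16, 179.16], [-48.56, 103.87], [-65.8, 70.77], [-126.05, 130.52], [-82.76, 87.17], [-180, 180]. Speed limits (degrees/s): [127.2, 127.2, 147.25, 180, 180, 180].

### API

Orientations are given as [roll, pitch, yaw] about the fixed x, y, z axes, in that order (R = Rz(yaw) Ry(pitch) Rx(roll)).
In Python, from workcell import bot, optics gives the robot as it stands.
- The arm moves only by the shell command python3 -m creep 'ROWS' [FORCE]. ROWS is JSON, a list of rows, each a list of 7 numbers: the shift along the tool's x, y, z in m, then the turn, a rotation vector about the tool's x, y, z in rad, then the opening, from 0 (shut) to 1 (fully open). A call has 1 to 8 rows; each row is the pose to reach, as a shift and turn from the pose commanded when the call began, along the tool's axes at that moment; what a row does not reach only later rows make up. A row lasts 1/10 s, in which the tool goes at most 50 mm and 8.59 degrees, less where a joint would pass 70% of its speed; a pose out of reach is approached as far as the arm can. A call with a gripper value outside its range is refused whole. The fingers move at their own pace and stop on an object; FORCE is the grip in N (left out, the last holds). Time passes only in rows, so rows that repeat a pose let the fingers close. It gives the time, the measured TCP pose, the force and the opening at its end, in the units of the state.
- bot.get_obs(): the state, without advancing time (a new reading comes with each control period).
- optics.camera(name): name is "side" or "top"; returns the picture (420x560x3 uint8, red, green, blue); there is no depth.
- optics.camera_params(name): a dict with "camera_matrix" (3x3 intrinsics, pixels), "R" (3x3) and "t" (3): a world point X has camera coordinates R X + t. Camera axes: x right, y down, z forward; pixel columns grow to the right and rows downward; lengths in m; the calibration is good to about 2 mm. A picture is of the moment at which its call begins. camera_params takes no time and is no camera call.
- bot.job_done(): hands the job in, once; it reports no verdict.
The state is a dict: "time": time; "q": joint angles; "qd": joint speeds; "joint_efforts": joint torques, N m; "ee_pos": TCP position; "tcp_rot": TCP orientation; "wrist_force": force on the tool from outside, world axes, zero at the start; "torque": the same for the moment, N m; "opening": finger opening in m.
Only numpy, scipy, OpenCV 4.12 (cv2) and the standard library are available. Lean on these libraries where they do the work, as an engineer would, in place of code of your own. Each camera call takes 0.05 s, during which the arm holds its last target.

## Working session

There is one attempt and no reset: what is moved stays moved. The work goes in short steps, Python scripts to look and compute and a shell command to move; the robot and the scene stay as the last step left them, time stands still between calls to the robot, and variables do not carry over. Pictures are saved under pics/ and viewed, and the job is handed in when it is done.

```bash
ls; mkdir -p pics
python3 - <<'E'
from workcell import bot, optics
import cv2
print(bot.get_obs())
for n in ("side","top"):
    im=optics.camera(n); cv2.imwrite(f"pics/{n}0.png",cv2.cvtColor(im,cv2.COLOR_RGB2BGR)); print(n,optics.camera_params(n))
E
```

```text
pics
{'time': 0.0, 'q': array([-7.27659503e+01,  5.00865441e+00,  1.00332666e+01,  9.50993789e+01,
       -8.64818065e-04,  9.00000472e+01]), 'qd': array([-0.02523789, -0.03482253, -0.07152325,  0.04933418, -0.0214417 ,
        0.04548486]), 'joint_efforts': array([-1.34642792e-04, -5.20388818e+01,  4.64798284e+01,  1.66038622e-02,
        6.99711563e-05,  1.58899871e-05]), 'ee_pos': array([ 0.16287693, -0.52508003,  0.2305959 ]), 'tcp_rot': array([ 1.79999135e+02,  7.47667136e-02, -7.27659975e+01]), 'wrist_force': array([ 1.3024024 , -0.05429642, -0.18784122]), 'torque': array([0.00400359, 0.03263776, 0.0199052 ]), 'opening': 0.08548957830175286}
side {'camera_matrix': array([[452.33034016,   0.        , 279.41889698],
       [  0.        , 452.33034016, 202.96517081],
       [  0.        ,   0.        ,   1.        ]]), 'R': array([[-0.95186724, -0.3058651 , -0.01988219],
       [-0.12866228,  0.45759333, -0.87980359],
       [ 0.27819917, -0.83489813, -0.4749214 ]]), 't': array([0.55695947, 0.12104131, 0.96215465])}
top {'camera_matrix': array([[518.94043917,   0.        , 277.59877574],
       [  0.        , 518.94043917, 207.78345896],
       [  0.        ,   0.        ,   1.        ]]), 'R': array([[ 0.10321111, -0.99464736,  0.00490856],
       [-0.97015082, -0.10175548, -0.22012088],
       [ 0.21944213,  0.01795688, -0.97546025]]), 't': array([-0.02127148,  0.56968038,  1.31138093])}
```

View pics/side0.png

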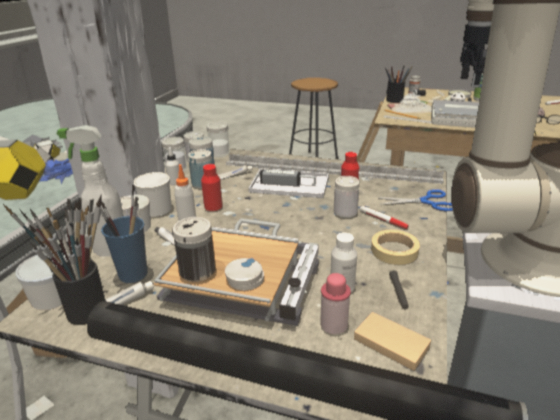

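View pics/top0.png

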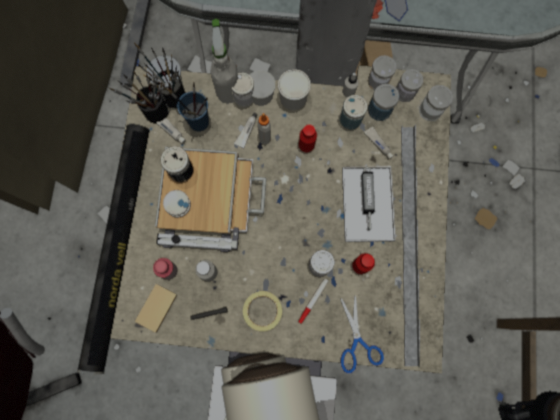

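Top view (up = +x, right = −y): pink bottle (165,268), white bottle (206,270), jar (322,263), red look-alikes (364,263) and (307,138). The shelf is at (200,195), its tube and button at (176,239), the pull bar at (258,195), and the balance at (368,195) with its rod towards the robot. The far jars and the orange-nozzle bottle (264,125) stand in the back area. I'll measure next, with close crops.

```bash
cat > h.py <<'E'
import numpy as np, cv2
from workcell import bot, optics
def px(n,u,v,z):
    p=optics.camera_params(n); K=p["camera_matrix"];R=p["R"];t=p["t"]
    d=R.T@np.linalg.solve(K,[u,v,1.]); c=-R.T@t
    return c+d*(z-c[2])/d[2]
def proj(n,X):
    p=optics.camera_params(n); q=p["camera_matrix"]@(p["R"]@np.array(X,float)+p["t"]); return q[:2]/q[2]
def shot(n,name,box=None,s=1,pts=()):
    im=cv2.cvtColor(optics.camera(n),cv2.COLOR_RGB2BGR)
    cv2.imwrite(f"pics/{name}_raw.png",im)
    crop(im,name,box,s,pts); return im
def crop(im,name,box=None,s=1,pts=()):
    x0,y0,x1,y1=box or (0,0,560,420)
    c=cv2.resize(im[y0:y1,x0:x1],None,fx=s,fy=s,interpolation=cv2.INTER_CUBIC)
    for (u,v) in pts: cv2.drawMarker(c,(int((u-x0+.5)*s),int((v-y0+.5)*s)),(0,255,0),cv2.MARKER_CROSS,12,1)
    cv2.imwrite(f"pics/{name}.png",c)
E
python3 - <<'E'
from h import *
im=cv2.imread("pics/top0.png"); crop(im,"c1",(145,135,275,290),3.8); crop(im,"c2",(300,150,420,290),4.2)
im=cv2.imread("pics/side0.png"); crop(im,"c3",(150,140,430,350),2.8)
for n,u,v,z in [("pink",165,268,.1),("white",206,270,.11),("jar",322,263,.09),("bal",368,190,.03),("tooltray",368,205,.01),("bar",261,195,.04),("latch",176,239,.067)]:
    print(n,px("top",u,v,z).round(3))
E
```

```text
pink [0.377 0.302 0.1  ]
white [0.382 0.198 0.11 ]
jar [ 0.432 -0.089  0.09 ]
bal [ 0.652 -0.203  0.03 ]
tooltray [ 0.615 -0.208  0.01 ]
bar [0.605 0.087 0.04 ]
latch [0.458 0.292 0.067]
```

View pics/c1.png

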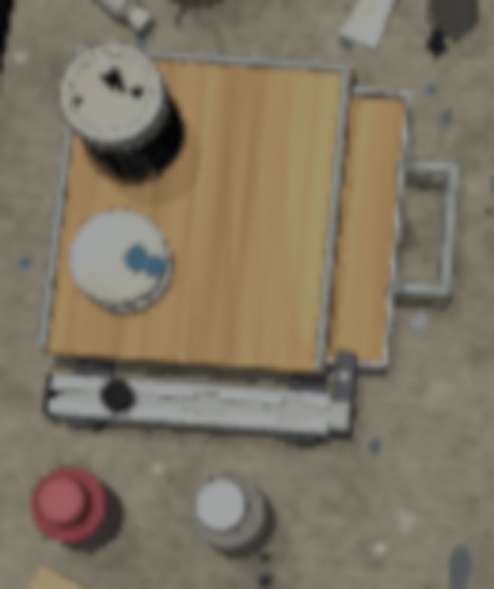

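View pics/c2.png

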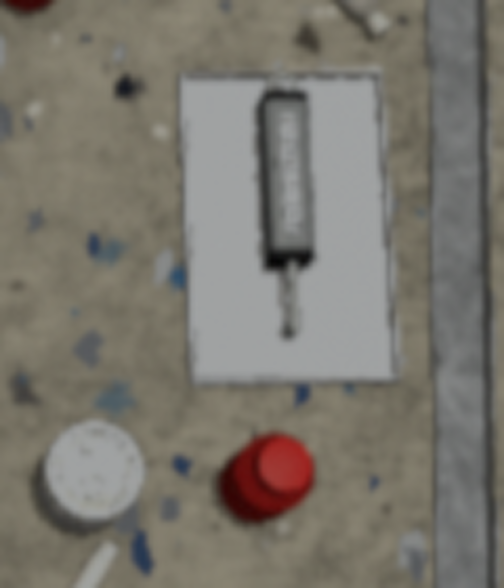

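View pics/c3.png

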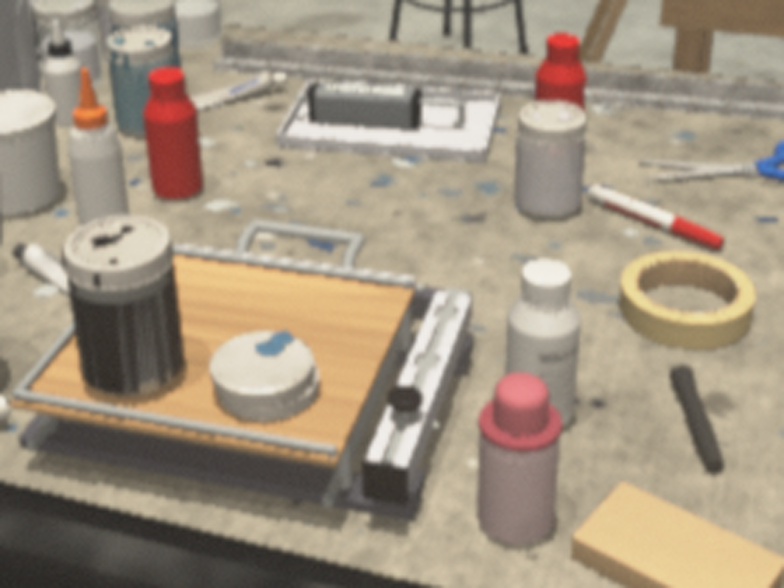

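Run:
```python
from h import *
g=lambda a,b,z:px("top",145+a/3.8-.4,135+b/3.8-.4,z)
L=g(118,396,.067); B=g(449,230,.04)
b1=g(455,165,.04);b2=g(443,295,.04)
d=B-L; yaw=np.arctan2(d[1],d[0])-np.arctan2(140,218)
print("L",L,"B",B,"dist",np.hypot(*d[:2]),np.hypot(218,140),"yaw",np.degrees(yaw))
print("bar dir",b1-b2,np.degrees(np.arctan2(*(b1-b2)[1::-1]))-90)
r1=g(350,68,.063); r2=g(320,370,.063); r3=g(45,350,.063)
print("deck",r1,r2,r3,np.degrees(np.arctan2(*(r1-r2)[1::-1]))-90,np.degrees(np.arctan2(*(r2-r3)[1::-1])), np.linalg.norm(r1-r2),np.linalg.norm(r2-r3))
t1=g(345,385,.05);t2=g(48,382+10,.05)
# side latch
h=lambda a,b,z:px("side",150+a/2.8-.4,140+b/2.8-.4,z)
print("L side",h(404,395,.067))
g2=lambda a,b,z:px("top",300+a/4.2-.4,150+b/4.2-.4,z)
tr=[g2(a,b,.014) for a,b in((180,75),(380,75),(397,380),(193,381))]
print("tooltray",np.mean(tr,0),[x.round(3) for x in tr])
bb=[g2(a,b,.039) for a,b in((264,90),(307,92),(313,252),(266,254))]
print("bal",np.mean(bb,0),[x.round(3) for x in bb],"hook",g2(289,335,.03))
print("jar",g2(96,468,.09),"red",g2(288,462,.12)); print("white",g(222,505,.119),"pink",g(62,503,.107))
print("orange",px("top",264,122,.1))
```

```text
L [0.45791878 0.2934486  0.067     ] B [0.60489181 0.08202126 0.04      ] dist 0.2574929026337049 259.0829982843336 yaw -87.9036824747708
bar dir [0.09591028 0.00195249 0.        ] -88.83376152867586
deck [0.7103963  0.16425132 0.063     ] [0.49093659 0.15846408 0.063     ] [0.48508324 0.34910784 0.063     ] -88.48943820996365 -88.24139608544547 0.21953600054693795 0.19073359629814363
L side [0.46079243 0.29788877 0.067     ]
tooltray [ 0.61868151 -0.20761215  0.014     ] [array([ 0.714, -0.13 ,  0.014]), array([ 0.728, -0.262,  0.014]), array([ 0.524, -0.285,  0.014]), array([ 0.509, -0.154,  0.014])]
bal [ 0.64826204 -0.20135387  0.039     ] [array([ 0.701, -0.183,  0.039]), array([ 0.703, -0.211,  0.039]), array([ 0.597, -0.221,  0.039]), array([ 0.592, -0.191,  0.039])] hook [ 0.54261529 -0.21078407  0.03      ]
jar [ 0.43686702 -0.09013951  0.09      ] red [ 0.44832938 -0.20047591  0.12      ]
white [0.38646579 0.20479114 0.119     ] pink [0.3779844  0.31123234 0.107     ]
orange [0.79096343 0.0977818  0.1       ]
```

```bash
cat >> h.py <<'E'
from scipy.spatial.transform import Rotation as Ro
def to(x,y,z,yaw):
    o=bot.get_obs(); R=Ro.from_euler("xyz",o["tcp_rot"],degrees=True)
    T=Ro.from_euler("xyz",[180,0,yaw],degrees=True)
    print("shift",(R.inv().apply(np.array([x,y,z])-o["ee_pos"])).round(4),"turn",(R.inv()*T).as_rotvec().round(4), "t",round(o["time"],1))
E
python3 -c "
from h import *
to(.4595,.295,.13,-88.3)"
```

```text
shift [-0.6953 -0.5262  0.1015] turn [2.000e-04 1.200e-03 2.711e-01] t 0.1
```

```bash
python3 -m creep '[[-0.1,-0.07,0,0,0,0.05,0],[-0.2,-0.14,0,0,0,0.1,0],[-0.3,-0.21,0.01,0,0,0.15,0],[-0.4,-0.29,0.02,0,0,0.2,0],[-0.5,-0.37,0.03,0,0,0.25,0],[-0.6,-0.45,0.04,0,0,0.271,0],[-0.695,-0.526,0.05,0,0,0.271,0],[-0.695,-0.526,0.05,0,0,0.271,0]]'; python3 -m creep '[[0,0,0,0,0,0,0]]'; python3 -c "
from h import *
to(.4595,.295,.13,-88.3)"
```

```text
time: 0.9
ee_pos: [0.2941, -0.1463, 0.2135]
tcp_rot: [-180.0, -0.0, -88.3]
wrist_force: [1.8, -0.6, -0.1]
opening: -0.0001
time: 1.0
ee_pos: [0.2955, -0.1429, 0.2134]
tcp_rot: [-180.0, 0.1, -87.7]
wrist_force: [0.5, -0.7, 0.6]
opening: 0.0004
shift [-0.431  -0.1812  0.0839] turn [-0.0004  0.0012  0.01  ] t 1.0
```

```bash
R='x'; python3 -m creep '[[-0.431,-0.181,0.03,0,0,0.01,0],[-0.431,-0.181,0.03,0,0,0.01,0],[-0.431,-0.181,0.03,0,0,0.01,0],[-0.431,-0.181,0.03,0,0,0.01,0],[-0.431,-0.181,0.03,0,0,0.01,0],[-0.431,-0.181,0.03,0,0,0.01,0],[-0.431,-0.181,0.03,0,0,0.01,0],[-0.431,-0.181,0.03,0,0,0.01,0]]';  python3 -m creep '[[0,0,0,0,0,0,0]]'; python3 -c "
from h import *
to(.4595,.295,.10,-88.3)"
```

```text
time: 1.8
ee_pos: [0.4302, 0.0423, 0.1906]
tcp_rot: [179.9, 2.0, -85.6]
wrist_force: [-0.3, 0.5, -0.1]
opening: -0.0005
time: 1.9
ee_pos: [0.4303, 0.0422, 0.1904]
tcp_rot: [179.9, 2.0, -85.6]
wrist_force: [-0.8, -0.4, -0.3]
opening: 0.0004
shift [-0.2466 -0.0485  0.0989] turn [0.0032 0.0348 0.0464] t 1.9
```

```bash
python3 -m creep '[[-0.05,-0.01,0.02,0,0.01,0.01,0],[-0.1,-0.02,0.03,0.003,0.02,0.02,0],[-0.15,-0.03,0.05,0.003,0.035,0.03,0],[-0.2,-0.04,0.06,0.003,0.035,0.046,0],[-0.247,-0.048,0.08,0.003,0.035,0.046,0],[-0.247,-0.048,0.098,0.003,0.035,0.046,0],[-0.247,-0.048,0.098,0.003,0.035,0.046,0],[-0.247,-0.048,0.098,0.003,0.035,0.046,0]]';  python3 - <<'E'
from h import *
shot("side","s1",(200,120,440,320),3.2,[proj("side",(.4595,.295,.067))]);shot("top","t1",(130,120,330,300),3.2)
to(.4595,.295,.067,-88.3)
E
```

```text
time: 2.7
ee_pos: [0.472, 0.0556, 0.1238]
tcp_rot: [180.0, 2.1, -84.5]
wrist_force: [0.5, 0.8, -0.4]
opening: 0.0001
shift [-0.237  -0.011   0.0654] turn [0.0026 0.0369 0.0668] t 2.8
```

View pics/s1.png

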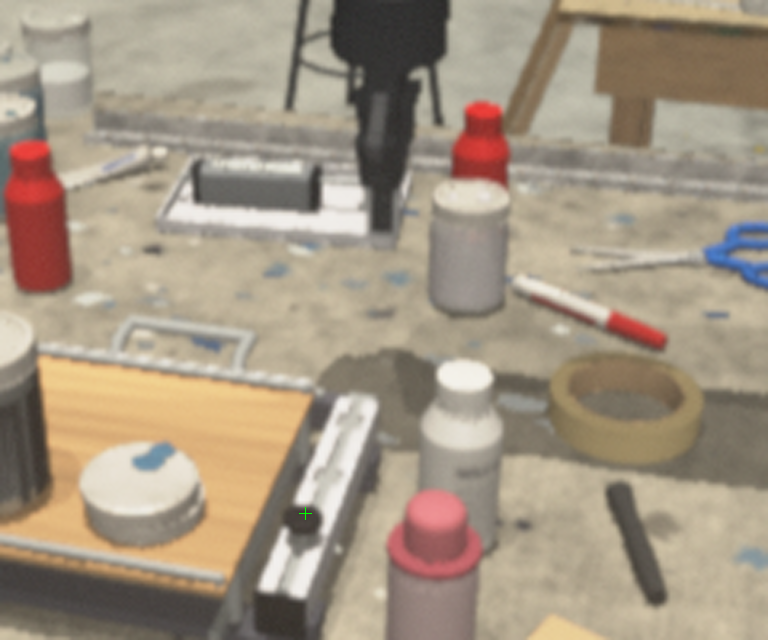

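View pics/t1.png

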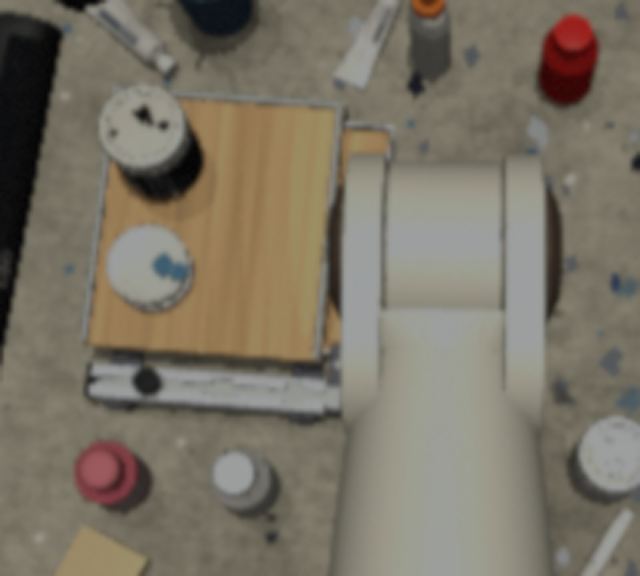

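```bash
python3 - <<'E'
from h import *
o=bot.get_obs(); print(o["q"].round(1),o["qd"].round(2),o["ee_pos"])
E
python3 -m creep '[[-0.03,0,0,0,0,0,0],[-0.06,0,0,0,0,0,0],[-0.06,0,0,0,0,0,0]]';python3 -c "
from h import *
o=bot.get_obs(); print(o['q'].round(1),o['qd'].round(2))"
```

```text
[  5.5  -6.  -12.8  83.3   2.1 179.9] [ 0.18 -0.75  0.91  1.06  0.07 -0.04] [0.47168437 0.05576525 0.1236238 ]
time: 3.1
ee_pos: [0.4708, 0.0851, 0.1275]
tcp_rot: [-180.0, 3.6, -81.8]
wrist_force: [0.1, -0.5, -0.2]
opening: 0.0
[  8.1  -5.7 -12.1  83.6   3.6 179.9] [-1.09 -0.07 -0.32  0.   -1.47  0.04]
```

q6 hit its range (yaw = q1 − q6 + 90), so I'll use the half-turned grasp, yaw ≈ +91.7.

```bash
python3 -m creep '[[0,0,-0.03,0,0.06,-0.14,0],[0,0,-0.06,0,0.06,-0.28,0],[0,0,-0.06,0,0.06,-0.42,0],[0,0,-0.06,0,0.06,-0.56,0],[0,0,-0.06,0,0.06,-0.7,0],[0,0,-0.06,0,0.06,-0.84,0],[0,0,-0.06,0,0.06,-0.98,0],[0,0,-0.06,0,0.06,-1.12,0]]'; python3 -m creep '[[0,0,0,0,0,-0.14,0],[0,0,0,0,0,-0.28,0],[0,0,0,0,0,-0.42,0],[0,0,0,0,0,-0.56,0],[0,0,0,0,0,-0.7,0],[0,0,0,0,0,-0.84,0],[0,0,0,0,0,-0.98,0],[0,0,0,0,0,-1.12,0]]';python3 -c "
from h import *
to(.4595,.295,.1,91.7)"
```

```text
time: 3.9
ee_pos: [0.4712, 0.0801, 0.1871]
tcp_rot: [-178.6, -1.2, -17.5]
wrist_force: [0.7, -0.2, -0.5]
opening: 0.0002
time: 4.7
ee_pos: [0.4712, 0.0801, 0.1871]
tcp_rot: [179.5, -1.8, 46.7]
wrist_force: [0.5, 0.6, -0.1]
opening: -0.0002
shift [ 0.1455 -0.1567  0.0904] turn [ 0.0208 -0.0266 -0.7853] t 4.7
```

```bash
python3 -m creep '[[0.02,-0.02,0,0,0,-0.14,0],[0.05,-0.05,0,0.01,-0.01,-0.28,0],[0.08,-0.08,0,0.02,-0.02,-0.42,0],[0.11,-0.11,0,0.02,-0.026,-0.56,0],[0.13,-0.14,0.02,0.02,-0.026,-0.7,0],[0.145,-0.157,0.04,0.02,-0.026,-0.785,0],[0.145,-0.157,0.07,0.02,-0.026,-0.785,0],[0.145,-0.157,0.09,0.02,-0.026,-0.785,0]]';python3 -m creep '[[0,0,0,0,0,0,0]]'; python3 -c "
from h import *
to(.4595,.295,.067,91.7)"
```

```text
time: 5.5
ee_pos: [0.4593, 0.2956, 0.0983]
tcp_rot: [-180.0, 0.0, 91.5]
wrist_force: [0.5, -0.9, -0.7]
opening: -0.0002
time: 5.6
ee_pos: [0.4586, 0.2943, 0.0973]
tcp_rot: [-179.8, 0.1, 91.4]
wrist_force: [0.5, -0.9, 0.3]
opening: 0.0002
shift [0.0007 0.001  0.0303] turn [-0.0036  0.002  -0.0057] t 5.6
```

Run:
```python
from h import *
shot("side","s2",(250,180,400,320),4,[proj("side",(.4595,.295,.067))])
```

```text
(no output)
```

View pics/s2.png

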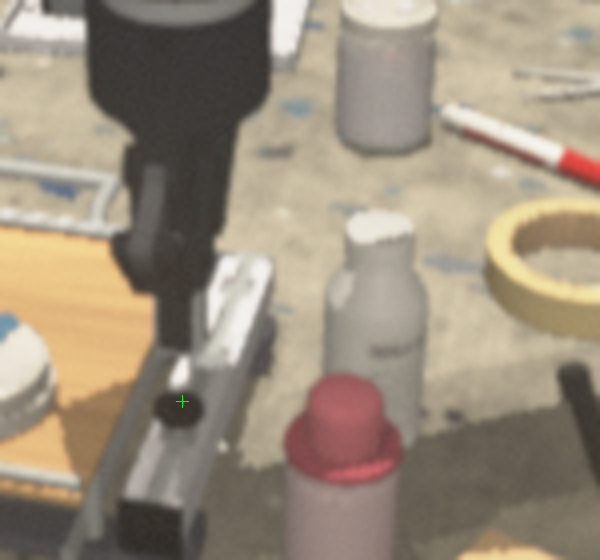

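```bash
python3 -m creep '[[0,0,0.015,0,0,0,0],[0,0,0.028,0,0,0,0],[0,0,0.032,0,0,0,0],[0,0,0.034,0,0,0,0],[0,0,0.036,0,0,0,0],[0,0,0.038,0,0,0,0],[0,0,0.038,0,0,0,0]]'; python3 -c "
from h import *
to(.4595,.295,.058,91.7)"
```

```text
time: 6.35
ee_pos: [0.4603, 0.2946, 0.0624]
tcp_rot: [180.0, -0.0, 91.3]
wrist_force: [-1.6, -1.9, 4.4]
opening: 0.0
shift [ 0.0004 -0.0008  0.0044] turn [ 0.0008 -0.0005 -0.0069] t 6.3
```

```bash
python3 -m creep '[[0,0,0.002,0,0,0,0],[0,0,0.004,0,0,0,0],[0,0,0.005,0,0,0,0],[0,0,0.005,0,0,0,0]]'; python3 -c "
from h import *
to(.4595,.295,.058,91.7)"
```

```text
time: 6.75
ee_pos: [0.4605, 0.2952, 0.0589]
tcp_rot: [179.9, -0.1, 91.3]
wrist_force: [-5.2, -1.4, 15.9]
opening: 0.0003
shift [-0.0002 -0.001   0.0009] turn [ 0.0018 -0.0022 -0.0066] t 6.8
```

```bash
python3 -m creep '[[-0.003,0,0,0,0,0,0],[-0.009,0,0,0,0,0,0],[-0.016,0,0,0,0,0,0],[-0.024,0,0,0,0,0,0],[-0.032,0,0,0,0,0,0],[-0.04,0,0,0,0,0,0],[-0.045,0,0,0,0,0,0],[-0.045,0,0,0,0,0,0]]'
python3 - <<'E'
from h import *
shot("top","t3",(130,120,330,300),3.2);shot("side","s3",(150,140,430,350),2.8)
E
```

```text
time: 7.55
ee_pos: [0.4618, 0.2499, 0.0588]
tcp_rot: [179.9, -0.1, 91.3]
wrist_force: [-4.6, -2.0, 15.5]
opening: 0.0
```

View pics/s3.png

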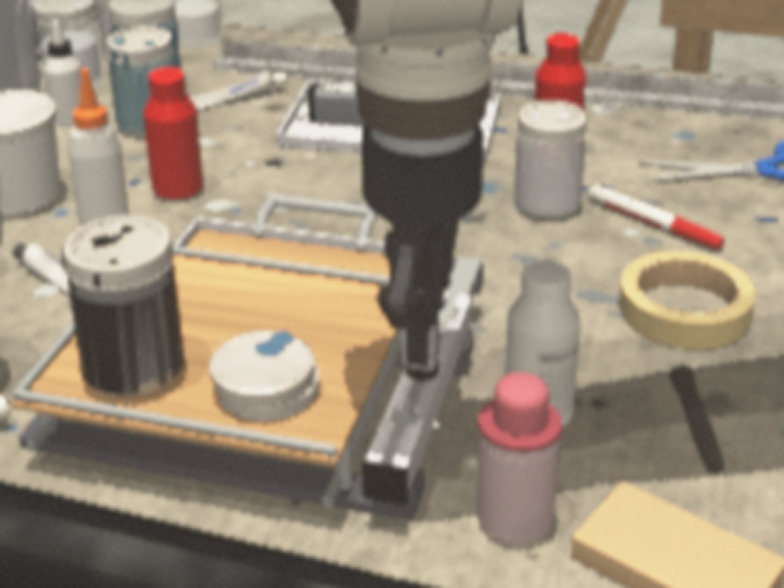

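The button and tray moved with the finger, and the bar is farther out. I'll drag on to about 110 mm.

```bash
python3 -m creep '[[-0.008,0,0,0,0,0,0],[-0.016,0,0,0,0,0,0],[-0.024,0,0,0,0,0,0],[-0.032,0,0,0,0,0,0],[-0.04,0,0,0,0,0,0],[-0.048,0,0,0,0,0,0],[-0.056,0,0,0,0,0,0],[-0.063,0,0,0,0,0,0]]'; python3 -m creep '[[0,0,-0.001,0,0,0,0],[0,0,-0.003,0,0,0,0],[0,0,-0.005,0,0,0,0],[0,0,-0.005,0,0,0,0]]'
```

```text
time: 8.45
ee_pos: [0.4638, 0.1874, 0.0589]
tcp_rot: [179.8, -0.2, 91.3]
wrist_force: [-3.1, 2.3, 13.2]
opening: 0.0
time: 8.85
ee_pos: [0.4633, 0.1868, 0.0626]
tcp_rot: [179.9, -0.0, 91.3]
wrist_force: [3.2, -0.9, 4.0]
opening: 0.0002
```

```bash
python3 -m creep '[[-0.002,0,0,0,0,0,0],[-0.005,0,0,0,0,0,0],[-0.008,0,0,0,0,0,0],[-0.010,0,0,0,0,0,0],[-0.012,0,-0.0005,0,0,0,0],[-0.0135,0,-0.001,0,0,0,0],[-0.0135,0,-0.001,0,0,0,0]]'
python3 - <<'E'
from h import *
shot("top","t4",(130,120,330,300),3.2);shot("side","s4",(280,200,400,310),5)
E
```

```text
time: 9.55
ee_pos: [0.463, 0.1728, 0.063]
tcp_rot: [180.0, -0.0, 91.3]
wrist_force: [2.3, 1.0, 3.2]
opening: 0.0001
```

View pics/s4.png

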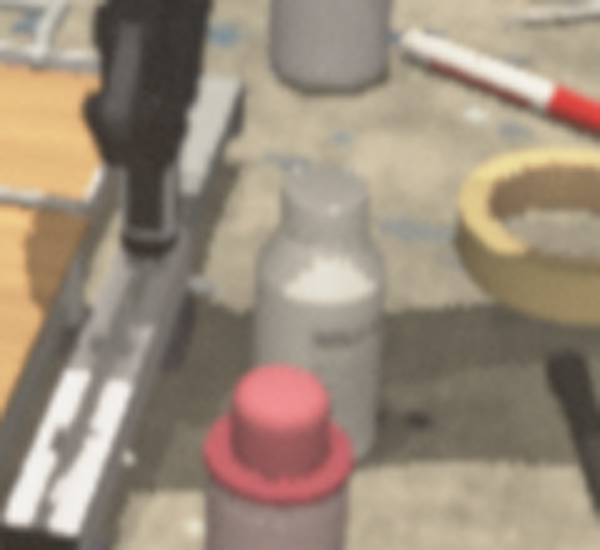

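```bash
python3 -m creep '[[0,0,-0.002,0,0,0,0],[0,0,-0.004,0,0,0,0],[0,0,-0.006,0,0,0,0]]'; python3 -m creep '[[0,0,-0.03,0,0,0,0],[0,0,-0.06,0,0,0,0],[0,0.0,-0.09,0,0,0,0],[0.0,-0.05,-0.1,0,0,0,0],[0,-0.1,-0.1,0,0,0,0],[0,-0.15,-0.1,0,0,0,0]]';python3 - <<'E'
from h import *
shot("top","t5",(130,120,330,300),3.2);shot("side","s5",(280,180,400,290),5)
E
```

```text
time: 9.95
ee_pos: [0.4624, 0.173, 0.0687]
tcp_rot: [-179.9, -0.0, 91.3]
wrist_force: [0.2, -0.3, 0.1]
opening: 0.0003
time: 10.55
ee_pos: [0.3121, 0.1693, 0.1686]
tcp_rot: [-179.9, -0.0, 91.3]
wrist_force: [-0.8, 0.6, 1.9]
opening: 0.0002
```

View pics/s5.png

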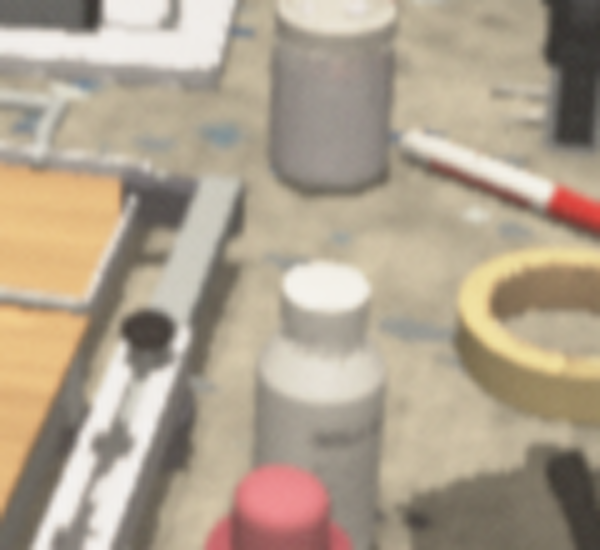

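View pics/t5.png

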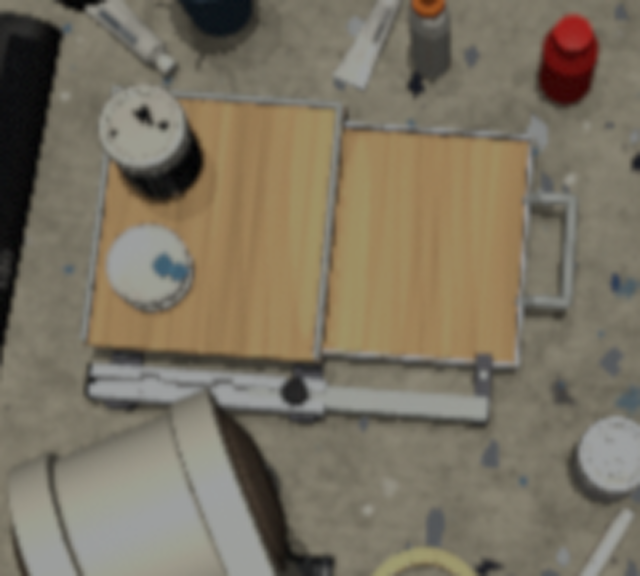

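Run:
```python
from h import *
im=cv2.imread("pics/t5_raw.png").astype(int)
g=lambda a,b,z:px("top",130+a/3.2-.4,120+b/3.2-.4,z)
for z in(.063,.067): print(z,g(295,388,z),px("side",280+148/5-.4,180+330/5-.4,z), "start",px("top",145+118/3.8-.4,135+396/3.8-.4,z))
print("bar",g(568,252,.04),g(571,200,.04),g(564,303,.04))
to(.4,.1,.17,91.7)
```

```text
0.063 [0.4656745  0.17378439 0.063     ] [0.46412512 0.17554137 0.063     ] start [0.45848937 0.29428642 0.063     ]
0.067 [0.4650825  0.17330583 0.067     ] [0.46267006 0.18134943 0.067     ] start [0.45791878 0.2934486  0.067     ]
bar [ 0.6084861  -0.03836218  0.04      ] [ 0.65418772 -0.03676523  0.04      ] [ 0.56419724 -0.03902229  0.04      ]
shift [-0.0713  0.0886 -0.0006] turn [-0.0001 -0.001  -0.0049] t 10.7
```

Run:
```python
from h import *
a=cv2.imread("pics/side0.png"); b=cv2.imread("pics/s5_raw.png")
c1=cv2.resize(a[265:305,275:315],None,fx=10,fy=10,interpolation=cv2.INTER_CUBIC)
c2=cv2.resize(b[230:270,290:330],None,fx=10,fy=10,interpolation=cv2.INTER_CUBIC)
cv2.imwrite("pics/cmp.png",np.hstack([c1,c2]))
def head(im,u,v,n):
    g=cv2.cvtColor(im,cv2.COLOR_BGR2GRAY); m=(g<60).astype(np.uint8)
    k,l,s,c=cv2.connectedComponentsWithStats(m); i=min(range(1,k),key=lambda i:np.hypot(*(c[i]-(u,v)))+(s[i][4]<15)*99); print(n,s[i],c[i])
    return c[i]
head(a,293.5,281,"s0");head(b,309.5,246,"s5")
head(cv2.imread("pics/top0.png"),176,239,"t0");head(cv2.imread("pics/t5_raw.png"),222,241,"t5")
print(proj("side",(.4595,.295,.067)),proj("side",(.4595,.295,.063)))
```

```text
s0 [280 306  16  14 172] [287.1627907  312.63953488]
s5 [280 306  15  14 150] [286.98       312.56666667]
t0 [172 235   8   8  45] [175.46666667 238.73333333]
t5 [218 237   8   9  46] [221.65217391 241.54347826]
[295.0268345  279.83116589] [295.0346046  281.60786244]
```

View pics/cmp.png

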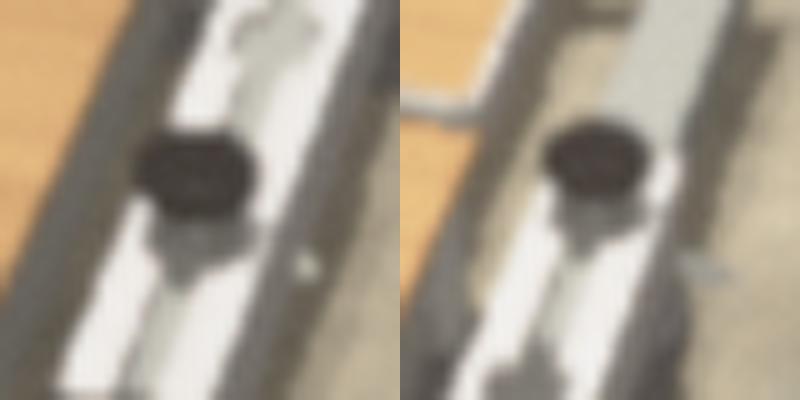

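Run:
```python
from h import *
A=px("side",294.,282.,.0645); 
for D in(.117,.12,.123):
  for dz in(0,-.004): print(D,dz,proj("side",A+[.0297*D,-D,dz]))
```

```text
0.117 0 [308.57756436 246.56311691]
0.117 -0.004 [308.55624843 248.21954685]
0.12 0 [308.90986331 245.75532495]
0.12 -0.004 [308.8879154  247.40884822]
0.123 0 [309.24032335 244.95200327]
0.123 -0.004 [309.21775075 246.60262665]
```

Run:
```python
from h import *
im=shot("top","t6",(335,160,400,245),7)
g=cv2.cvtColor(im,cv2.COLOR_BGR2GRAY); roi=np.zeros_like(g); roi[160:245,345:393]=1
m=((g<95)&(roi>0)).astype(np.uint8)
m=cv2.morphologyEx(m,cv2.MORPH_OPEN,np.ones((3,3)))
cs,_=cv2.findContours(m,0,2); 
for c in cs:
  if cv2.contourArea(c)>30: print(cv2.minAreaRect(c),cv2.contourArea(c))
to(.648,-.201,.15,95.5)
```

```text
((363.2752380371094, 194.89625549316406), (39.261077880859375, 11.725153923034668), 72.07208251953125) 118.0
shift [-0.379   0.3267  0.0194] turn [ 0.0014 -0.0012 -0.0711] t 10.7
```

View pics/t6.png

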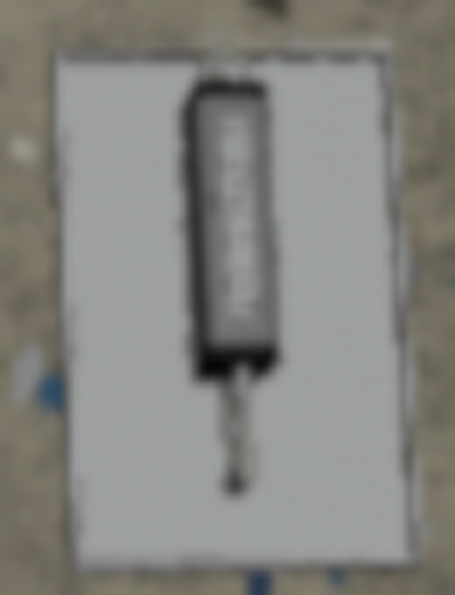

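Run:
```python
from h import *
g=lambda a,b,z:px("top",335+a/7-.45,160+b/7-.45,z)
q=[g(a,b,.039) for a,b in((200,86),(267,83),(276,348),(208,350))]
print([x.round(4) for x in q],np.mean(q,0))
m1=(q[0]+q[1])/2;m2=(q[2]+q[3])/2; d=m1-m2; print(np.hypot(*d[:2]),np.degrees(np.arctan2(d[1],d[0])))
p=g(235,485,.03); print("prong",p, np.hypot(*(p-(m1+m2)/2)[:2]))
p=g(235,485,.006); print("prong low",p)
```

```text
[array([ 0.6994, -0.1845,  0.039 ]), array([ 0.7033, -0.2105,  0.039 ]), array([ 0.5974, -0.2207,  0.039 ]), array([ 0.5939, -0.1947,  0.039 ])] [ 0.64848169 -0.2025973   0.039     ]
0.10619921568623744 5.496609630565932
prong [ 0.54397191 -0.20991828  0.03      ] 0.10476588603431512
prong low [ 0.54880564 -0.21381463  0.006     ]
```

```bash
python3 -m creep '[[-0.04,0.03,0,0,0,-0.07,0.7],[-0.08,0.07,0,0,0,-0.07,0.7],[-0.12,0.1,0,0,0,-0.07,0.7],[-0.16,0.135,0,0,0,-0.07,0.7],[-0.2,0.17,0,0,0,-0.07,0.7],[-0.24,0.2,0,0,0,-0.07,0.7],[-0.28,0.24,0,0,0,-0.07,0.7],[-0.32,0.27,0,0,0,-0.07,0.7]]'; python3 -c "
from h import *
to(.6485,-.2025,.1,95.5)"
```

```text
time: 11.5
ee_pos: [0.5805, -0.1316, 0.1675]
tcp_rot: [-179.9, -0.1, 95.3]
wrist_force: [0.1, 1.0, 0.4]
opening: 0.0599
shift [-0.0769  0.0612  0.0674] turn [-0.0009 -0.0011 -0.0036] t 11.5
```

```bash
python3 -m creep '[[-0.03,0.03,0,0,0,-0.004,0.7],[-0.06,0.055,0.02,0,0,-0.004,0.7],[-0.077,0.061,0.05,0,0,-0.004,0.7],[-0.077,0.061,0.067,0,0,-0.004,0.7],[-0.077,0.061,0.067,0,0,-0.004,0.7]]'
python3 - <<'E'
from h import *
shot("side","s7",(230,100,400,220),4.5)
to(.6485,-.2025,.006,95.5)
E
```

```text
time: 12.0
ee_pos: [0.6455, -0.2009, 0.0967]
tcp_rot: [-179.6, -0.2, 95.5]
wrist_force: [-0.6, -0.2, -0.4]
opening: 0.0598
shift [-0.0023  0.0026  0.0934] turn [-0.0036 -0.0022  0.0003] t 12.1
```

View pics/s7.png

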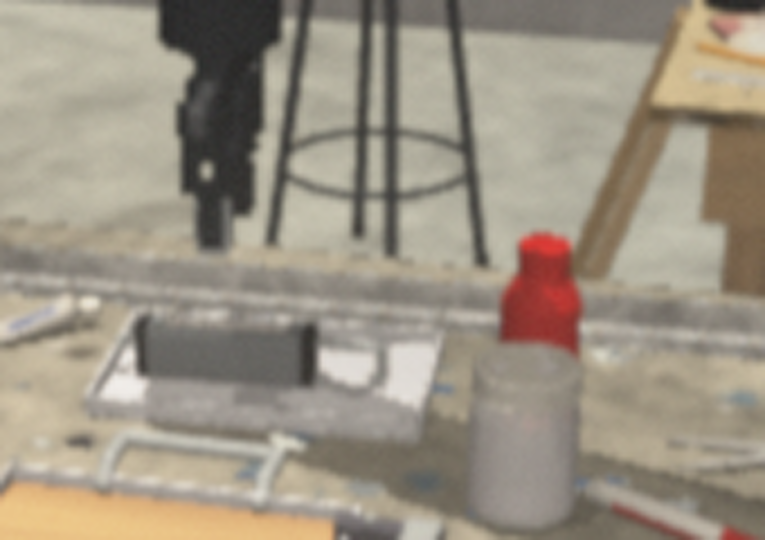

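```bash
python3 -m creep '[[-0.002,0.003,0.03,0,0,0,0.7],[-0.002,0.003,0.055,0,0,0,0.7],[-0.002,0.003,0.075,0,0,0,0.7],[-0.002,0.003,0.085,0,0,0,0.7],[-0.002,0.003,0.09,0,0,0,0.7],[-0.002,0.003,0.09,0,0,0,0.7]]'; python3 -m creep '[[0,0,0,0,0,0,0.4],[0,0,0,0,0,0,0.3],[0,0,0,0,0,0,0.2],[0,0,0,0,0,0,0.1],[0,0,0,0,0,0,0.1],[0,0,0,0,0,0,0.1]]' 60
```

```text
time: 12.65
ee_pos: [0.6503, -0.202, 0.0126]
tcp_rot: [179.9, -0.0, 95.6]
wrist_force: [1.3, 0.1, -0.2]
opening: 0.0598
time: 13.25
ee_pos: [0.6508, -0.2022, 0.0136]
tcp_rot: [179.8, 0.0, 95.6]
wrist_force: [0.0, -0.0, 6.2]
opening: 0.0289
```

```bash
python3 -m creep '[[0,0,-0.01,0,0,0,0.1],[0,0,-0.025,0,0,0,0.1],[0,0,-0.045,0,0,0,0.1],[0,0,-0.07,0,0,0,0.1],[0,0,-0.09,0,0,0,0.1],[0,0,-0.09,0,0,0,0.1]]'
python3 - <<'E'
from h import *
shot("side","s8",(230,100,400,220),4.5);shot("top","t8",(320,130,420,250),4.8)
print(bot.get_obs()["ee_pos"],bot.get_obs()["opening"])
E
```

```text
time: 13.85
ee_pos: [0.6515, -0.2025, 0.1065]
tcp_rot: [179.7, 0.1, 95.5]
wrist_force: [0.1, -0.7, -1.1]
opening: 0.0287
[ 0.65015025 -0.20212469  0.10230326] 0.029042660860516854
```

View pics/s8.png

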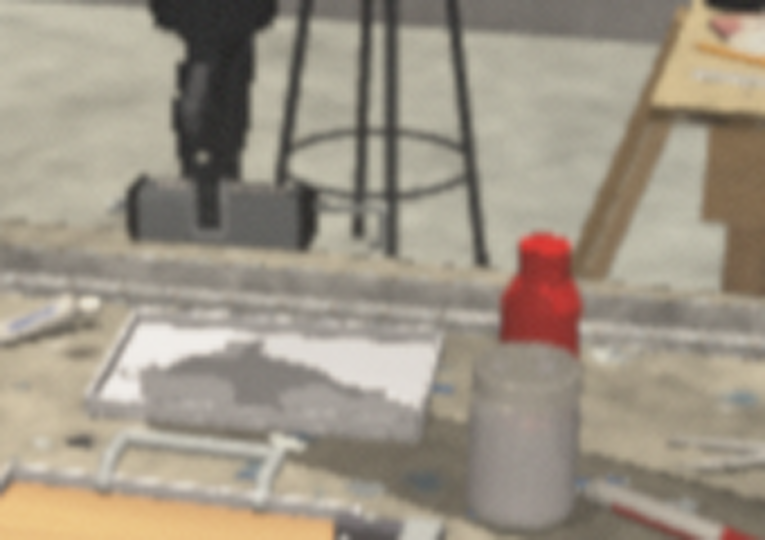

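View pics/t8.png

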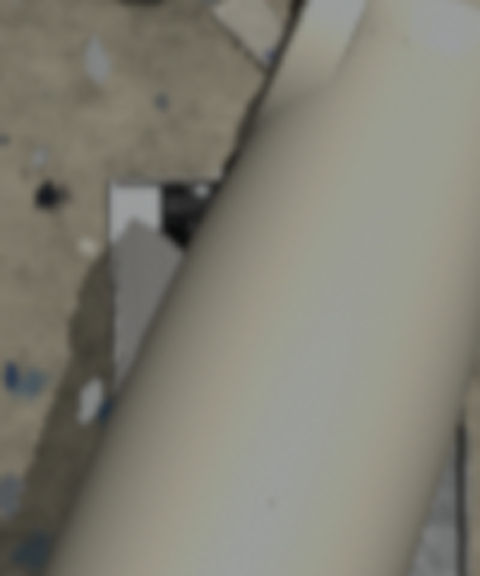

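Run:
```python
from h import *
im=cv2.imread("pics/s8_raw.png"); crop(im,"bar",(235,185,320,225),9,[proj("side",(.6085,-.0384,.04)),proj("side",(.6085+.045,-.037,.04)),proj("side",(.6085-.045,-.0397,.04))])
to(.6109,-.170,.095,1.7)
```

```text
shift [ 0.0358 -0.036   0.0073] turn [ 9.000e-04 -1.000e-03  1.638e+00] t 13.9
```

View pics/bar.png

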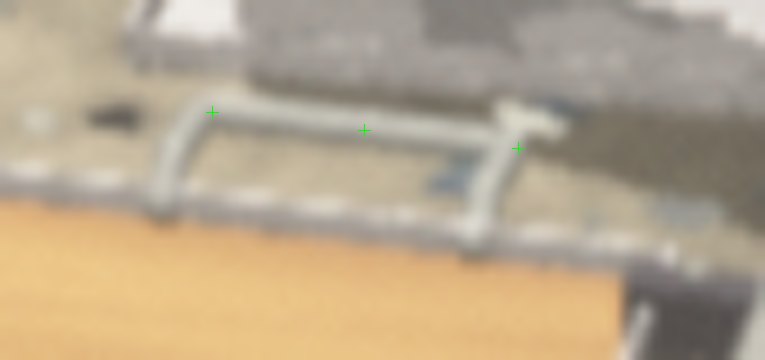

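```bash
python3 -m creep '[[0.02,-0.005,0,0,0,0.14,0.1],[0.036,-0.01,0,0,0,0.28,0.1],[0.036,-0.036,0,0,0,0.42,0.1],[0.036,-0.036,0,0,0,0.56,0.1],[0.036,-0.036,0,0,0,0.7,0.1],[0.036,-0.036,0,0,0,0.84,0.1],[0.036,-0.036,0,0,0,0.98,0.1],[0.036,-0.036,0,0,0,1.12,0.1]]'; python3 -m creep '[[0,0,0,0,0,0.13,0.1],[0,0,0,0,0,0.26,0.1],[0,0,0,0,0,0.39,0.1],[0,0,0,0,0,0.51,0.1],[0,0,0,0,0,0.51,0.1]]'
python3 - <<'E'
from h import *
shot("side","s9",(200,100,370,220),4.5)
to(.6109,-.1199,.085,1.7)
E
```

```text
time: 14.75
ee_pos: [0.6098, -0.1695, 0.1001]
tcp_rot: [-179.9, 0.1, 31.0]
wrist_force: [0.1, 0.3, -2.3]
opening: 0.0288
time: 15.25
ee_pos: [0.6099, -0.1695, 0.1003]
tcp_rot: [-179.9, 0.1, 2.1]
wrist_force: [0.2, -1.1, -1.1]
opening: 0.0294
shift [ 0.0029 -0.0495  0.0156] turn [-0.001   0.0016  0.0106] t 15.3
```

View pics/s9.png

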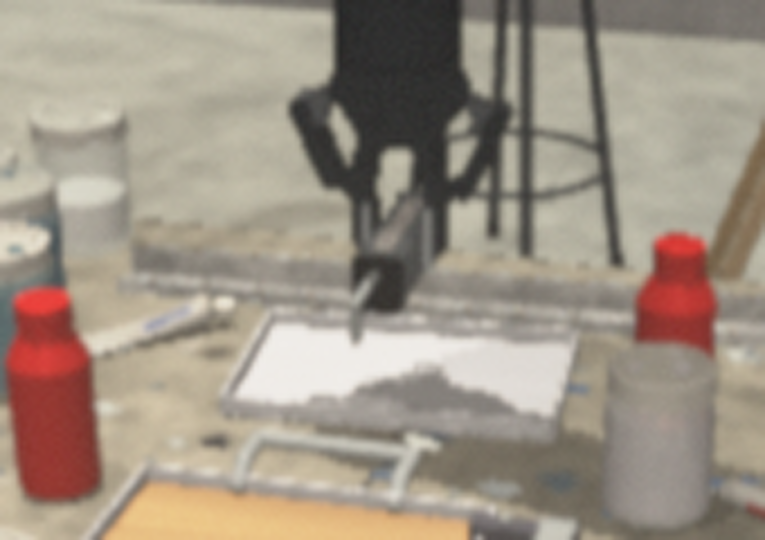

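```bash
python3 -m creep '[[0.003,-0.015,0,0,0,0.01,0.1],[0.003,-0.03,0.003,0,0,0.01,0.1],[0.003,-0.045,0.008,0,0,0.01,0.1],[0.003,-0.05,0.012,0,0,0.01,0.1],[0.003,-0.05,0.012,0,0,0.01,0.1]]'
python3 - <<'E'
from h import *
P=lambda s,z:proj("side",(.6085+.0297*s,-.0384-s*.9996,z))
# expected prong tip bottom: prong centre at bar -20mm
o=bot.get_obs(); print(o["ee_pos"],o["tcp_rot"])
zb=o["ee_pos"][2]-.0106+.002
shot("side","s10",(220,130,340,230),6,[P(-.02,zb),P(0,.04)])
shot("top","t10",(250,150,370,250),6)
E
```

```text
time: 15.8
ee_pos: [0.6113, -0.1185, 0.0889]
tcp_rot: [-180.0, 0.1, 1.7]
wrist_force: [1.0, -1.0, -1.6]
opening: 0.0289
[ 0.61126041 -0.11846285  0.08894732] [-1.79961840e+02  5.83975342e-02  1.71787217e+00]
```

View pics/s10.png

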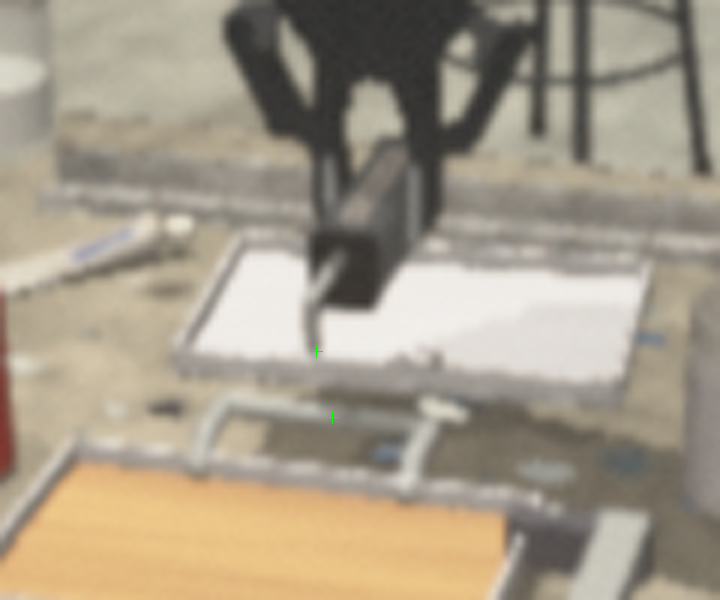

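View pics/t10.png

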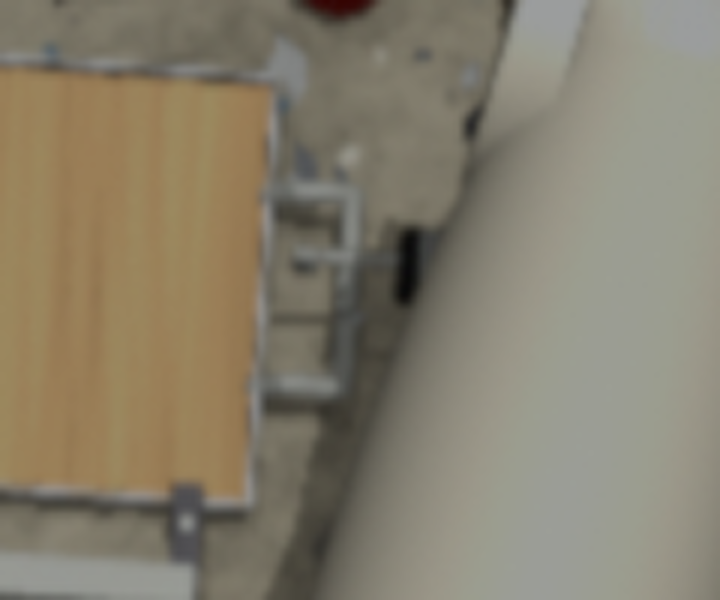

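Run:
```python
from h import *
print(px("top",250+305/6-.4,150+262/6-.4,.08), px("top",250+303/6-.4,150+262/6-.4,.105))
to(.6109,-.1199,.041,1.7)
```

```text
[ 0.6103737  -0.01812784  0.08      ] [ 0.60380535 -0.01667848  0.105     ]
shift [-0.0007  0.0003  0.0488] turn [-0.0002 -0.0001 -0.0011] t 15.9
```

```bash
python3 -m creep '[[0,0,0.01,0,0,0,0.1],[0,0,0.02,0,0,0,0.1],[0,0,0.03,0,0,0,0.1],[0,0,0.04,0,0,0,0.1],[0,0,0.048,0,0,0,0.1],[0,0,0.048,0,0,0,0.1]]'
python3 - <<'E'
from h import *
shot("side","s11",(220,130,340,230),6); shot("top","t11",(250,150,370,250),6)
print(bot.get_obs()["ee_pos"])
E
```

```text
time: 16.5
ee_pos: [0.6109, -0.1195, 0.0402]
tcp_rot: [-179.9, 0.1, 1.6]
wrist_force: [-0.4, -0.1, -1.7]
opening: 0.0286
[ 0.61172606 -0.11961173  0.04188   ]
```

View pics/s11.png

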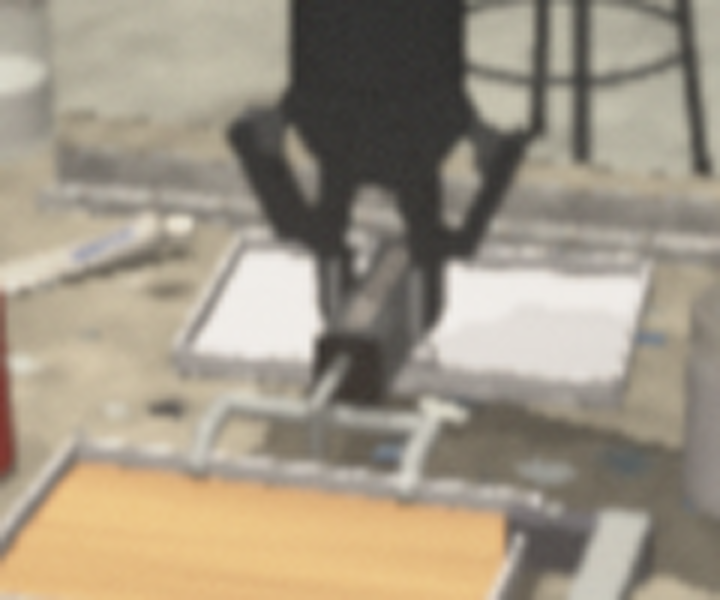

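View pics/t11.png

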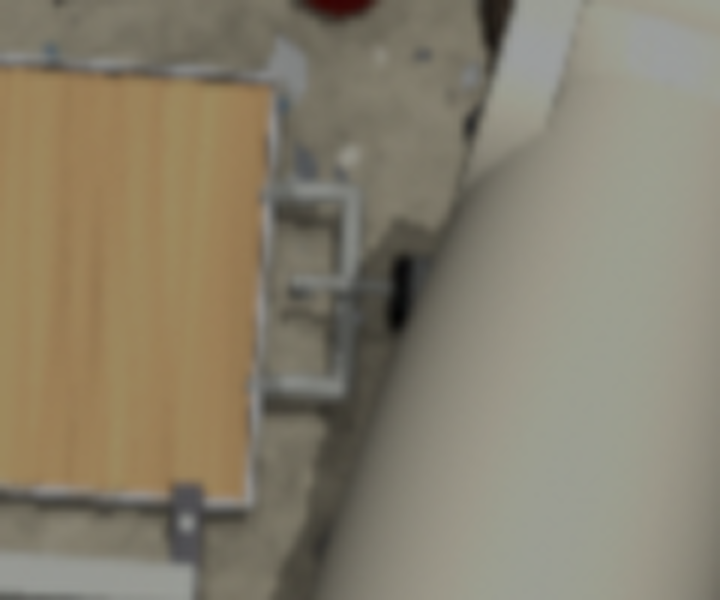

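```bash
python3 -m creep '[[0,0.008,0,0,0,0,0.1],[0,0.016,0,0,0,0,0.1],[0,0.023,0,0,0,0,0.1],[0,0.030,0,0,0,0,0.1],[0,0.037,0,0,0,0,0.1],[0,0.043,0,0,0,0,0.1],[0,0.048,0,0,0,0,0.1],[0,0.048,0,0,0,0,0.1]]' 80
python3 - <<'E'
from h import *
shot("side","s12",(220,130,340,230),6); 
print(bot.get_obs()["ee_pos"],bot.get_obs()["wrist_force"])
E
```

```text
time: 17.4
ee_pos: [0.6133, -0.1674, 0.0419]
tcp_rot: [-179.9, -0.0, 1.6]
wrist_force: [2.3, 8.1, -1.6]
opening: 0.0286
[ 0.6132987  -0.1671388   0.04189494] [ 1.6139331   7.01235948 -2.61448928]
```

View pics/s12.png

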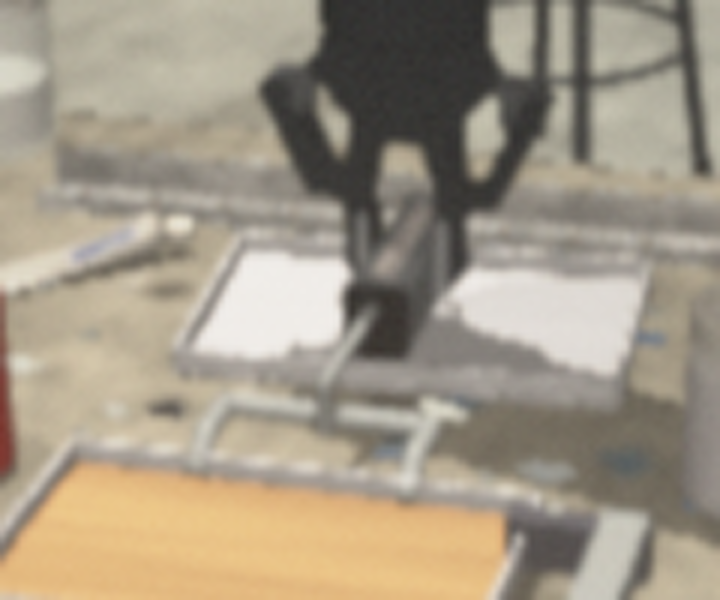

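```bash
python3 -m creep '[[0,0.004,0,0,0,0,0.1],[0,0.007,0,0,0,0,0.1],[0,0.009,0,0,0,0,0.1],[0,0.009,0,0,0,0,0.1]]' 80; python3 -m creep '[[0,0,0,0,0,0,0.1]]'; python3 -m creep '[[0,0,0,0,0,0,0.1]]';python3 -m creep '[[0,0,0,0,0,0,0.1]]'
python3 - <<'E'
from h import *
shot("side","s13",(250,150,320,215),9); shot("top","t13",(250,150,370,250),6)
print(bot.get_obs()["ee_pos"],bot.get_obs()["wrist_force"])
E
```

```text
time: 17.85
ee_pos: [0.6136, -0.1756, 0.0418]
tcp_rot: [-179.8, -0.0, 1.6]
wrist_force: [2.8, 10.8, -1.4]
opening: 0.0285
time: 17.95
ee_pos: [0.6136, -0.1754, 0.0418]
tcp_rot: [-179.8, -0.0, 1.6]
wrist_force: [1.5, 10.1, -0.5]
opening: 0.0287
time: 18.05
ee_pos: [0.6136, -0.1754, 0.0418]
tcp_rot: [-179.8, -0.0, 1.6]
wrist_force: [2.1, 10.4, -1.8]
opening: 0.0285
time: 18.15
ee_pos: [0.6136, -0.1753, 0.0418]
tcp_rot: [-179.8, -0.0, 1.6]
wrist_force: [2.0, 8.8, -2.4]
opening: 0.0283
[ 0.61361167 -0.17533492  0.04177848] [ 2.63125345  9.45316124 -2.3165523 ]
```

View pics/s13.png

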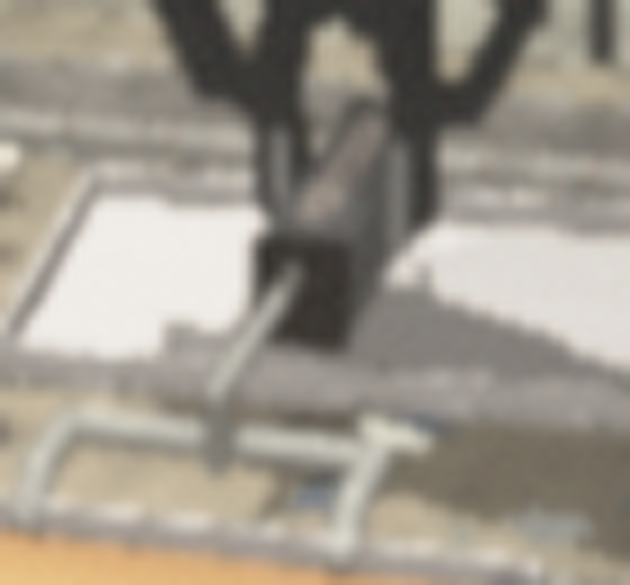

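View pics/t13.png

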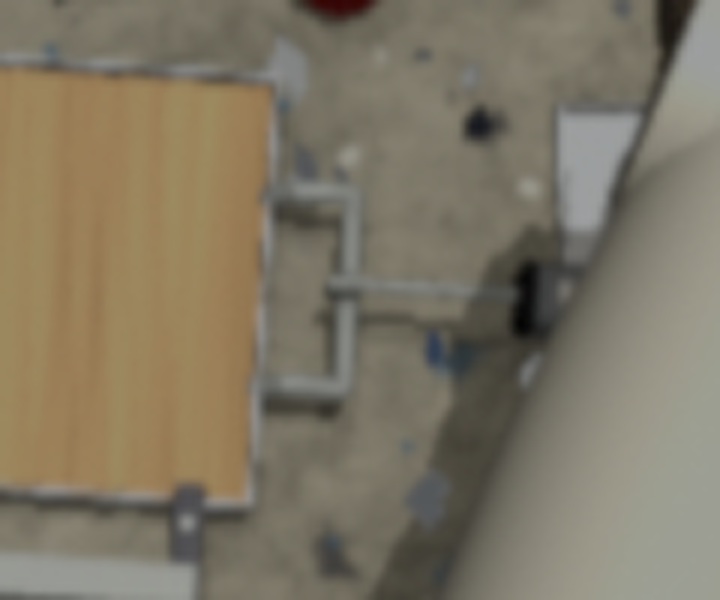

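```bash
python3 -m creep '[[0,0.002,0,0,0,0,0.1],[0,0.004,0,0,0,0,0.1],[0,0.004,0,0,0,0,0.1],[0,0.004,0,0,0,0,0.1],[0,0.004,0,0,0,0,0.1]]' 80
python3 - <<'E'
from h import *
shot("side","s14",(250,150,320,215),9); im=shot("top","t14",(290,170,350,220),12)
print(bot.get_obs()["ee_pos"],bot.get_obs()["wrist_force"])
E
```

```text
time: 18.75
ee_pos: [0.6137, -0.1792, 0.0417]
tcp_rot: [-179.8, -0.0, 1.6]
wrist_force: [1.5, 11.0, -2.2]
opening: 0.0285
[ 0.61370609 -0.17912689  0.04173056] [ 2.2777902  10.46233607 -2.55280299]
```

View pics/s14.png

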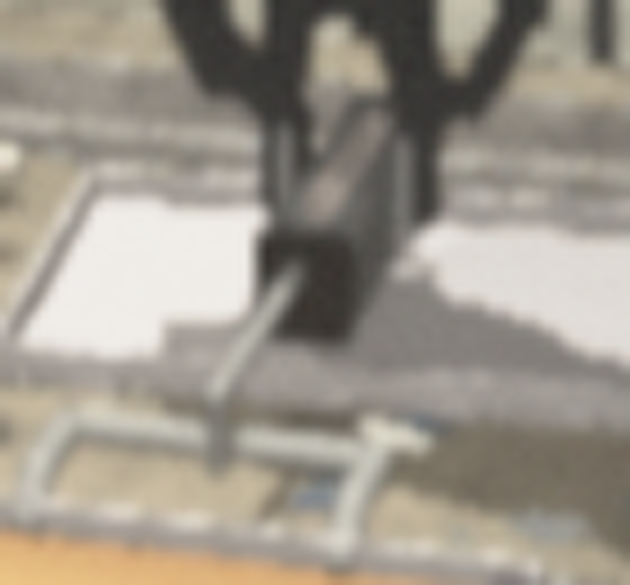

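View pics/t14.png

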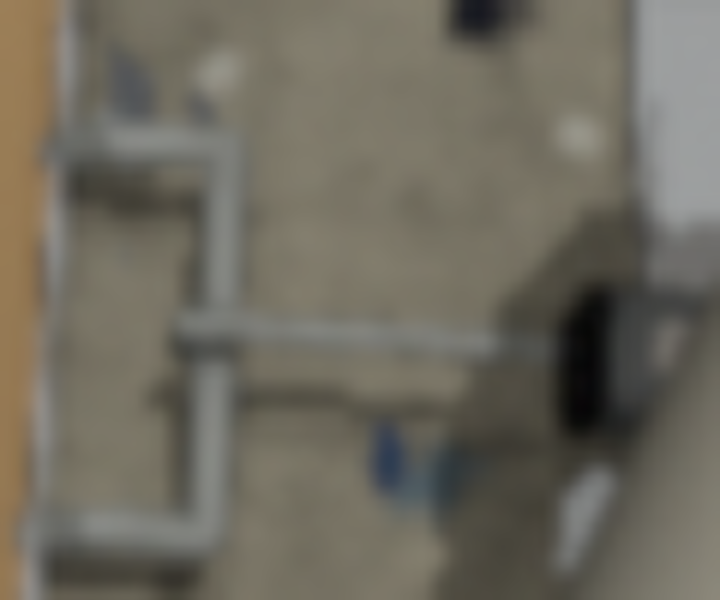

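```bash
python3 - <<'E'
from h import *
for s,x0,y0,pr,fb,r in((6,250,150,289,393,290),(12,290,170,176,560,340)):
    P=px("top",x0+pr/s-.4,y0+r/s-.4,.056); F=px("top",x0+fb/s-.4,y0+r/s-.4,.031); print(P,F,np.hypot(*(P-F)[:2]))
E
python3 -m creep '[[0,0,0,0,0,0,0.1]]'; python3 -m creep '[[0,0,0,0,0,0,0.1]]';python3 -m creep '[[0,0,0,0,0,0,0.1]]';python3 -m creep '[[0,0,0,0,0,0,0.1]]'
```

```text
[ 0.60301809 -0.01280278  0.056     ] [ 0.61418007 -0.06029495  0.031     ] 0.04878622674875472
[ 0.60483495 -0.03010852  0.056     ] [ 0.62020906 -0.11772173  0.031     ] 0.08895188934354324
time: 18.95
ee_pos: [0.6137, -0.1791, 0.0418]
tcp_rot: [-179.8, -0.0, 1.6]
wrist_force: [2.4, 10.3, -2.1]
opening: 0.0289
time: 19.05
ee_pos: [0.6137, -0.1791, 0.0417]
tcp_rot: [-179.8, -0.0, 1.6]
wrist_force: [2.5, 11.2, -1.9]
opening: 0.0284
time: 19.15
ee_pos: [0.6137, -0.1791, 0.0417]
tcp_rot: [-179.8, -0.0, 1.6]
wrist_force: [2.5, 10.8, -2.6]
opening: 0.0286
time: 19.25
ee_pos: [0.6137, -0.1791, 0.0417]
tcp_rot: [-179.8, -0.0, 1.6]
wrist_force: [1.6, 11.3, -2.2]
opening: 0.0284
```

```bash
python3 -m creep '[[0,0.001,0,0,0,0,0.1],[0,0.001,0,0,0,0,0.1],[0,0.001,0,0,0,0,0.1],[0,0.001,0,0,0,0,0.1],[0,0.001,0,0,0,0,0.1],[0,0.001,0,0,0,0,0.1],[0,0.001,0,0,0,0,0.1],[0,0.001,0,0,0,0,0.1]]';
python3 -m creep '[[0,-0.01,0,0,0,0,0.1],[0,-0.02,0,0,0,0,0.1],[0,-0.03,0,0,0,0,0.1],[0,-0.04,0,0,0,0,0.1],[0,-0.05,0,0,0,0,0.1],[0,-0.059,0,0,0,0,0.1],[0,-0.061,0,0,0,0,0.1],[0,-0.061,0,0,0,0,0.1]]'
python3 - <<'E'
from h import *
shot("side","s15",(220,130,340,230),6); shot("top","t15",(250,150,370,250),6)
E
```

```text
time: 20.05
ee_pos: [0.6137, -0.1801, 0.0417]
tcp_rot: [-179.8, -0.0, 1.6]
wrist_force: [0.8, 11.8, -2.2]
opening: 0.0287
time: 20.85
ee_pos: [0.6118, -0.1205, 0.042]
tcp_rot: [-180.0, -0.0, 1.6]
wrist_force: [-0.2, -0.5, -2.4]
opening: 0.0286
```

View pics/t15.png

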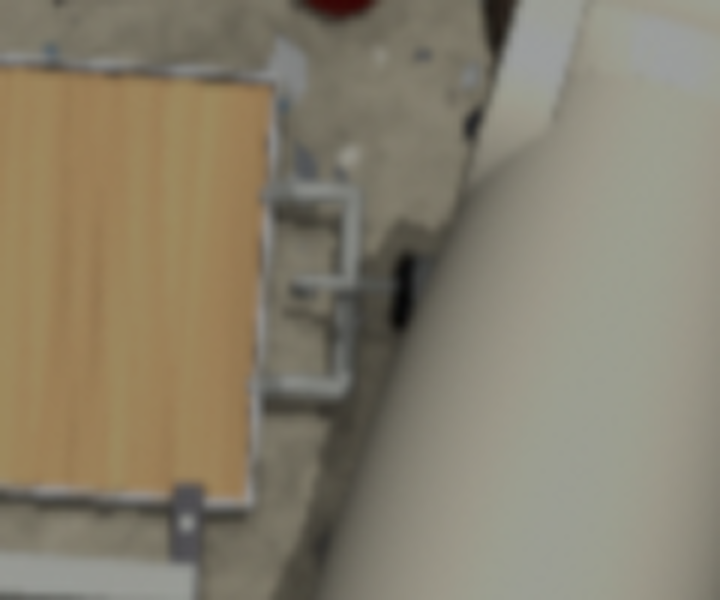

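```bash
python3 -m creep '[[0,0,-0.015,0,0,0,0.1],[0,0,-0.03,0,0,0,0.1],[0,0,-0.05,0,0,0,0.1],[0,0,-0.06,0,0,0,0.1],[0,0.02,-0.06,0,0,0,0.1],[0,0.05,-0.06,0,0,0,0.1],[0,0.05,-0.06,0,0,0,0.1]]'
python3 - <<'E'
from h import *
to(.640,-.204,.10,95.8)
E
```

```text
time: 21.65
ee_pos: [0.6133, -0.1735, 0.1028]
tcp_rot: [179.9, -0.1, 1.4]
wrist_force: [-0.0, -0.4, -1.8]
opening: 0.0287
shift [0.0259 0.0312 0.0028] turn [ 1.9000e-03 -4.0000e-04 -1.6468e+00] t 21.6
```

```bash
python3 -m creep '[[0.01,0.01,0,0,0,-0.14,0.1],[0.026,0.031,0,0,0,-0.28,0.1],[0.026,0.031,0,0,0,-0.42,0.1],[0.026,0.031,0,0,0,-0.56,0.1],[0.026,0.031,0,0,0,-0.7,0.1],[0.026,0.031,0,0,0,-0.84,0.1],[0.026,0.031,0,0,0,-0.98,0.1],[0.026,0.031,0,0,0,-1.12,0.1]]'; python3 -m creep '[[0,0,0,0,0,-0.13,0.1],[0,0,0,0,0,-0.26,0.1],[0,0,0,0,0,-0.39,0.1],[0,0,0,0,0,-0.525,0.1],[0,0,0,0,0,-0.525,0.1]]'
python3 - <<'E'
from h import *
shot("side","s16",(230,100,400,220),4.5)
to(.640,-.204,.0140,95.8)
E
```

```text
time: 22.45
ee_pos: [0.6402, -0.2005, 0.1025]
tcp_rot: [180.0, -0.0, 66.1]
wrist_force: [0.2, -0.1, -1.7]
opening: 0.0285
time: 22.95
ee_pos: [0.6402, -0.2006, 0.1025]
tcp_rot: [179.9, -0.0, 96.0]
wrist_force: [-0.5, 0.3, -1.7]
opening: 0.0287
shift [-0.0034 -0.0006  0.0884] turn [ 0.0008 -0.0003 -0.0021] t 23.0
```

View pics/s16.png

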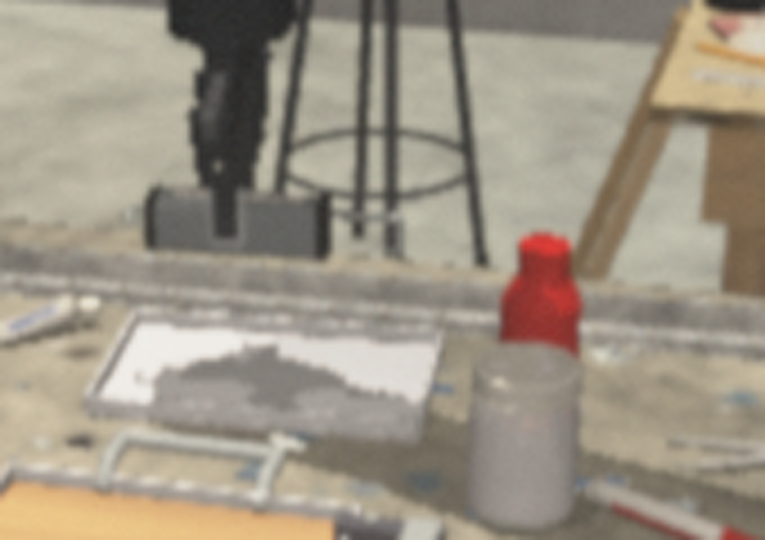

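Level and over the tool tray. I'll lower, watching force.

```bash
python3 -m creep '[[-0.003,0,0.03,0,0,0,0.1],[-0.003,0,0.055,0,0,0,0.1],[-0.003,0,0.075,0,0,0,0.1],[-0.003,0,0.083,0,0,0,0.1],[-0.003,0,0.086,0,0,0,0.1],[-0.003,0,0.087,0,0,0,0.1],[-0.003,0,0.087,0,0,0,0.1]]'; python3 -m creep '[[0,0,0,0,0,0,0.1]]'
```

```text
time: 23.7
ee_pos: [0.641, -0.204, 0.0162]
tcp_rot: [179.9, 0.0, 95.8]
wrist_force: [-0.1, 0.4, -2.3]
opening: 0.0284
time: 23.8
ee_pos: [0.6409, -0.204, 0.0161]
tcp_rot: [179.9, 0.0, 95.8]
wrist_force: [0.6, -0.5, -2.2]
opening: 0.0285
```

```bash
python3 -m creep '[[0,0,0.001,0,0,0,0.1],[0,0,0.002,0,0,0,0.1],[0,0,0.003,0,0,0,0.1],[0,0,0.003,0,0,0,0.1],[0,0,0.003,0,0,0,0.1]]'
```

```text
time: 24.3
ee_pos: [0.6406, -0.2039, 0.0137]
tcp_rot: [179.9, 0.0, 95.8]
wrist_force: [-4.0, 0.8, 8.8]
opening: 0.0286
```

Contact at the expected height. Release, then lift.

```bash
python3 -m creep '[[0,0,0,0,0,0,0.4],[0,0,0,0,0,0,0.7],[0,0,0,0,0,0,0.7],[0,0,0,0,0,0,0.7],[0,0,0,0,0,0,0.7]]'; python3 -m creep '[[0,0,-0.02,0,0,0,0.7],[0,0,-0.05,0,0,0,0.7],[0,0,-0.1,0,0,0,0.7],[0,0,-0.15,0,0,0,0.7],[0.03,-0.04,-0.15,0,0,0,1],[0.06,-0.08,-0.15,0,0,0,1],[0.09,-0.12,-0.15,0,0,0,1],[0.12,-0.16,-0.15,0,0,0,1]]';python3 - <<'E'
from h import *
shot("side","s17",(230,100,430,250),3.9);im=shot("top","t17",(145,150,405,300),3)
E
```

```text
time: 24.8
ee_pos: [0.6403, -0.2038, 0.0118]
tcp_rot: [180.0, -0.0, 95.8]
wrist_force: [-0.5, -0.7, 0.3]
opening: 0.0596
time: 25.6
ee_pos: [0.4673, -0.1, 0.1617]
tcp_rot: [180.0, -0.0, 95.8]
wrist_force: [0.1, 0.8, 0.8]
opening: 0.0854
```

View pics/s17.png

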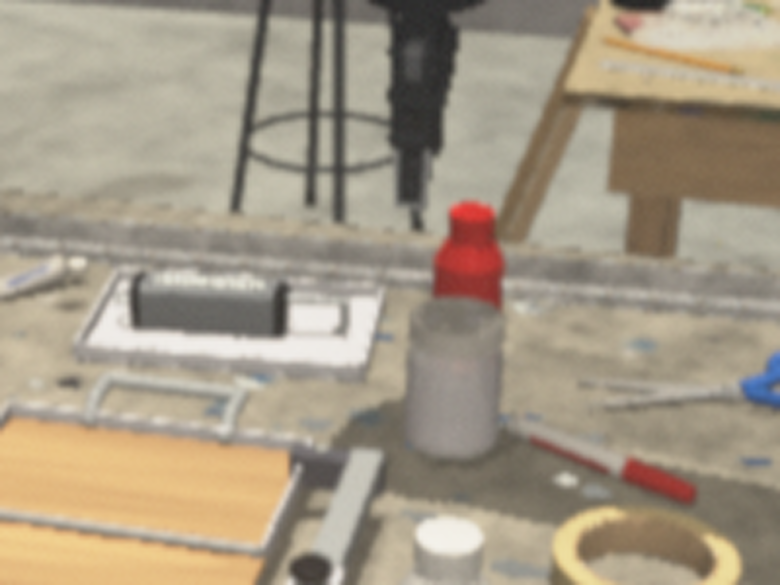

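View pics/t17.png

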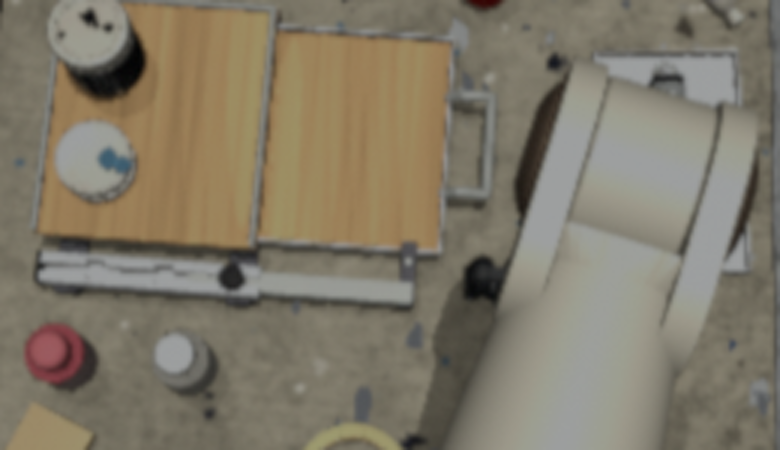

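Balance lies flat in its tray (side crop: barrel at (210,300)). Next is the jar; I'll cross-check positions using both views.

Run:
```python
from h import *
g=lambda a,b,z:px("side",230+a/3.9-.4,100+b/3.9-.4,z)
print("jar side",g(457,318,.09))
print("white side",g(449,530,.119))
g=lambda a,b,z:px("top",145+a/3-.4,150+b/3-.4,z)
print("white",g(175,354,.119),"pink",g(50,350,.107))
s=cv2.imread("pics/side0.png"); h=lambda a,b,z:px("side",150+a/2.8-.4,140+b/2.8-.4,z)
print("pink side",h(522,386,.105),"white side0",h(546,270,.119),"jar",h(552,116,.09))
to(.437,-.0901,.12,91.7)
```

```text
jar side [ 0.43679242 -0.08600178  0.09      ]
white side [0.3887706  0.20591327 0.119     ]
white [0.38618535 0.20497178 0.119     ] pink [0.37980832 0.31062868 0.107     ]
pink side [0.3820846 0.3163282 0.105    ] white side0 [0.38866051 0.20778776 0.119     ] jar [ 0.43699158 -0.0865949   0.09      ]
shift [ 0.0111 -0.0263  0.0422] turn [-0.0008 -0.0011  0.0736] t 25.7
```

```bash
python3 -m creep '[[0.012,-0.026,0,0,0,0.073,1],[0.012,-0.026,0.02,0,0,0.073,1],[0.012,-0.026,0.04,0,0,0.073,1],[0.012,-0.026,0.04,0,0,0.073,1]]'; python3 -c "
from h import *
to(.437,-.0885,.035,91.7)"
```

```text
time: 26.1
ee_pos: [0.4409, -0.0913, 0.12]
tcp_rot: [-179.9, -0.1, 91.7]
wrist_force: [-0.1, -0.4, -0.1]
opening: 0.0854
shift [ 0.0028 -0.0036  0.085 ] turn [-0.0024 -0.0011 -0.0008] t 26.1
```

```bash
python3 -m creep '[[0.003,-0.003,0.01,0,0,0,1],[0.003,-0.003,0.03,0,0,0,1],[0.003,-0.003,0.05,0,0,0,1],[0.003,-0.003,0.07,0,0,0,1],[0.003,-0.003,0.085,0,0,0,1],[0.003,-0.003,0.085,0,0,0,1]]';python3 -m creep '[[0,0,0,0,0,0,0.8],[0,0,0,0,0,0,0.7],[0,0,0,0,0,0,0.6],[0,0,0,0,0,0,0.5],[0,0,0,0,0,0,0.5]]' 40; python3 -m creep '[[0,0,-0.02,0,0,0,0.5],[0,0,-0.05,0,0,0,0.5],[0,0,-0.08,0,0,0,0.5],[0,0,-0.1,0,0,0,0.5],[0,0,-0.1,0,0,0,0.5]]'
python3 - <<'E'
from h import *
shot("side","s18",(230,100,430,250),3.9)
to(.663,.0714,.135,91.7)
E
```

```text
time: 26.7
ee_pos: [0.4379, -0.0883, 0.0355]
tcp_rot: [-179.9, -0.1, 91.7]
wrist_force: [-0.5, -0.2, -0.1]
opening: 0.0855
time: 27.2
ee_pos: [0.4397, -0.0888, 0.0384]
tcp_rot: [179.8, 0.0, 91.7]
wrist_force: [-0.6, -0.1, 6.1]
opening: 0.0595
time: 27.7
ee_pos: [0.4401, -0.0888, 0.1399]
tcp_rot: [179.7, 0.0, 91.7]
wrist_force: [0.8, -0.1, -2.4]
opening: 0.0597
shift [0.1536 0.2281 0.0035] turn [ 0.0027  0.0002 -0.0008] t 27.8
```

View pics/s18.png

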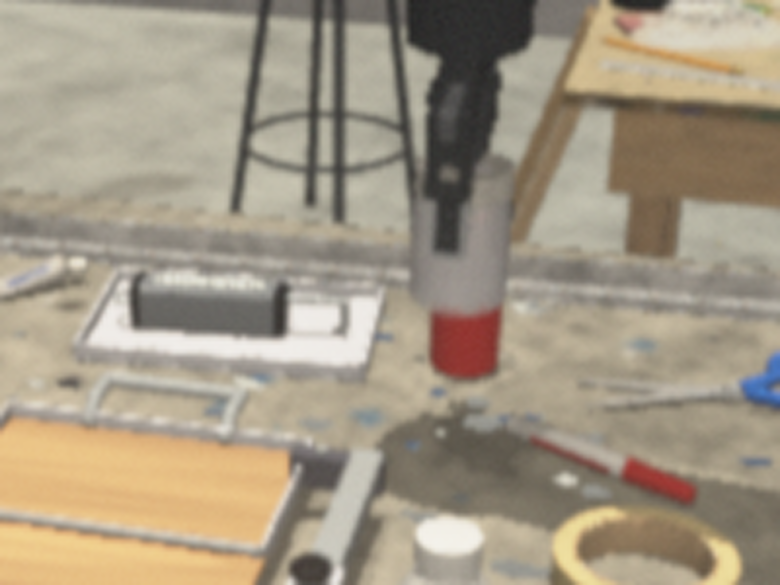

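```bash
python3 -m creep '[[0.02,0.03,0,0,0,0,0.5],[0.045,0.065,0,0,0,0,0.5],[0.07,0.105,0,0,0,0,0.5],[0.1,0.145,0,0,0,0,0.5],[0.125,0.185,0,0,0,0,0.5],[0.145,0.215,0,0,0,0,0.5],[0.154,0.228,0,0,0,0,0.5],[0.154,0.228,0,0,0,0,0.5]]'
python3 - <<'E'
from h import *
to(.663,.0714,.064,91.7)
E
```

```text
time: 28.55
ee_pos: [0.6627, 0.0734, 0.1338]
tcp_rot: [-179.8, -0.0, 91.8]
wrist_force: [-1.4, -0.8, -3.0]
opening: 0.0595
shift [-0.0021  0.0004  0.0698] turn [-0.0031 -0.0003  0.0009] t 28.6
```

```bash
python3 -m creep '[[-0.001,0,0.015,0,0,0,0.5],[-0.002,0,0.035,0,0,0,0.5],[-0.002,0,0.052,0,0,0,0.5],[-0.002,0,0.062,0,0,0,0.5],[-0.002,0,0.066,0,0,0,0.5],[-0.002,0,0.068,0,0,0,0.5],[-0.002,0,0.068,0,0,0,0.5]]'; python3 -m creep '[[0,0,0.001,0,0,0,0.5],[0,0,0.001,0,0,0,0.5]]'
```

```text
time: 29.25
ee_pos: [0.6624, 0.0698, 0.0695]
tcp_rot: [179.9, -0.0, 91.6]
wrist_force: [-0.4, 0.5, -2.7]
opening: 0.0598
time: 29.45
ee_pos: [0.6626, 0.07, 0.0686]
tcp_rot: [179.9, -0.0, 91.7]
wrist_force: [0.0, 0.7, -2.8]
opening: 0.0597
```

```bash
python3 -m creep '[[0,0,0.001,0,0,0,0.5],[0,0,0.002,0,0,0,0.5],[0,0,0.0025,0,0,0,0.5],[0,0,0.0025,0,0,0,0.5]]'; python3 -m creep '[[0,0,0.001,0,0,0,0.5],[0,0,0.001,0,0,0,0.5]]'
```

```text
time: 29.85
ee_pos: [0.6622, 0.07, 0.0654]
tcp_rot: [180.0, -0.0, 91.7]
wrist_force: [-0.3, 0.2, -1.9]
opening: 0.0598
time: 30.05
ee_pos: [0.6623, 0.07, 0.0646]
tcp_rot: [180.0, -0.0, 91.7]
wrist_force: [0.5, 0.4, -2.9]
opening: 0.0597
```

```bash
python3 -m creep '[[0,0,0.0015,0,0,0,0.5],[0,0,0.0015,0,0,0,0.5]]';python3 -m creep '[[0,0,0.001,0,0,0,0.5],[0,0,0.001,0,0,0,0.5]]'
```

```text
time: 30.25
ee_pos: [0.6624, 0.07, 0.0645]
tcp_rot: [179.9, -0.0, 91.7]
wrist_force: [-4.6, -0.9, 6.3]
opening: 0.0596
time: 30.45
ee_pos: [0.6624, 0.07, 0.0645]
tcp_rot: [179.9, -0.0, 91.7]
wrist_force: [-6.4, -0.6, 12.8]
opening: 0.0598
```

Contact. Release and lift.

```bash
python3 -m creep '[[0,0,-0.001,0,0,0,0.7],[0,0,-0.001,0,0,0,0.9],[0,0,-0.001,0,0,0,1],[0,0,-0.001,0,0,0,1],[0,0,-0.001,0,0,0,1]]'; python3 -m creep '[[0,0,-0.02,0,0,0,1],[0,0,-0.05,0,0,0,1],[0,0,-0.09,0,0,0,1],[0,0,-0.13,0,0,0,1],[0,-0.03,-0.14,0,0,0,1],[0,-0.08,-0.14,0,0,0,1],[0.0,-0.13,-0.14,0,0,0,1],[0,-0.18,-0.14,0,0,0,1]]';python3 - <<'E'
from h import *
shot("side","s19",(200,120,400,270),3.9)
to(.380,.3125,.13,91.7)
E
```

```text
time: 30.95
ee_pos: [0.6623, 0.07, 0.0628]
tcp_rot: [180.0, -0.0, 91.7]
wrist_force: [-0.9, -0.7, -0.1]
opening: 0.0853
time: 31.75
ee_pos: [0.4805, 0.0646, 0.2026]
tcp_rot: [180.0, -0.0, 91.6]
wrist_force: [0.0, 0.5, 1.8]
opening: 0.0852
shift [ 0.251  -0.0854  0.0731] turn [-0.0043 -0.0001 -0.0006] t 31.8
```

View pics/s19.png

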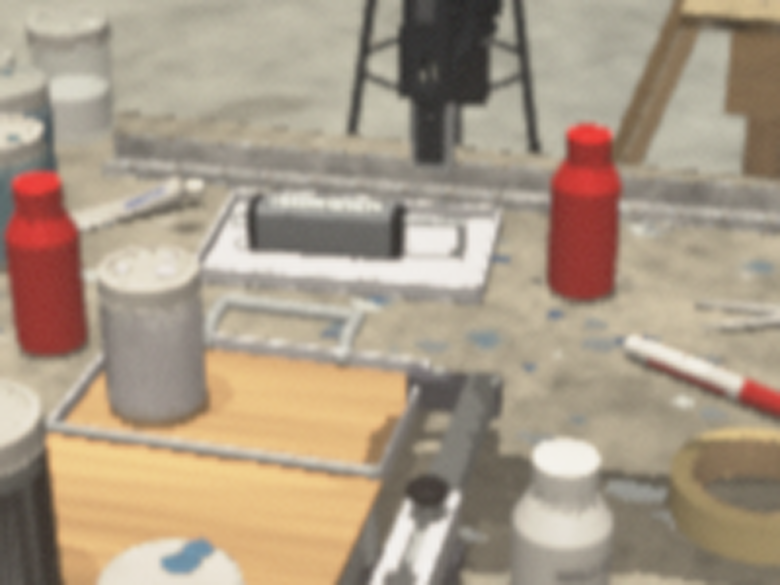

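```bash
python3 -m creep '[[0.04,-0.02,0,0,0,0,1],[0.08,-0.04,0,0,0,0,1],[0.12,-0.05,0,0,0,0,1],[0.16,-0.06,0,0,0,0,1],[0.2,-0.07,0,0,0,0,1],[0.24,-0.08,0,0,0,0,1],[0.251,-0.085,0.03,0,0,0,1],[0.251,-0.085,0.06,0,0,0,1]]'; python3 -m creep '[[0,0,0,0,0,0,1]]'
python3 - <<'E'
from h import *
shot("side","s20",(260,150,430,350),3)
to(.380,.3125,.041,91.7)
E
```

```text
time: 32.6
ee_pos: [0.3897, 0.3154, 0.1427]
tcp_rot: [179.9, -0.1, 91.8]
wrist_force: [-0.5, 0.3, 0.2]
opening: 0.0848
time: 32.7
ee_pos: [0.3884, 0.3126, 0.1393]
tcp_rot: [-179.7, 0.2, 91.7]
wrist_force: [-0.1, -0.1, -0.4]
opening: 0.0858
shift [ 0.0002 -0.009   0.1009] turn [-0.0022  0.0016 -0.0003] t 32.8
```

View pics/s20.png

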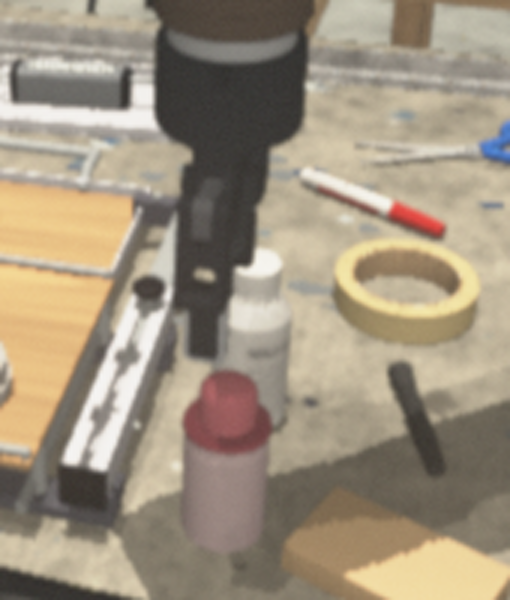

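```bash
python3 -m creep '[[0,-0.009,0,0,0,0,1],[0,-0.009,0.02,0,0,0,1],[0,-0.009,0.045,0,0,0,1],[0,-0.009,0.07,0,0,0,1],[0,-0.009,0.09,0,0,0,1],[0,-0.009,0.1,0,0,0,1],[0,-0.009,0.1,0,0,0,1]]';python3 -m creep '[[0,0,0,0,0,0,0.8],[0,0,0,0,0,0,0.6],[0,0,0,0,0,0,0.5],[0,0,0,0,0,0,0.4],[0,0,0,0,0,0,0.4],[0,0,0,0,0,0,0.4]]' 40; python3 -m creep '[[0,0,-0.02,0,0,0,0.4],[0,0,-0.05,0,0,0,0.4],[0,0,-0.08,0,0,0,0.4],[0,0,-0.11,0,0,0,0.4],[0,0,-0.13,0,0,0,0.4],[0,0,-0.13,0,0,0,0.4]]'
python3 - <<'E'
from h import *
shot("side","s21",(260,120,430,320),3)
to(.605,.0696,.16,91.7)
E
```

```text
time: 33.45
ee_pos: [0.3811, 0.3127, 0.0434]
tcp_rot: [180.0, -0.0, 91.6]
wrist_force: [0.2, -0.8, -0.1]
opening: 0.0853
time: 34.05
ee_pos: [0.3818, 0.3135, 0.0446]
tcp_rot: [179.9, -0.1, 91.7]
wrist_force: [-1.0, -0.1, 5.0]
opening: 0.048
time: 34.65
ee_pos: [0.3822, 0.3138, 0.1766]
tcp_rot: [179.7, -0.2, 91.7]
wrist_force: [-0.1, 0.8, 0.1]
opening: 0.0479
shift [-0.2502  0.2161  0.0145] turn [ 0.0026 -0.0022 -0.0008] t 34.7
```

View pics/s21.png

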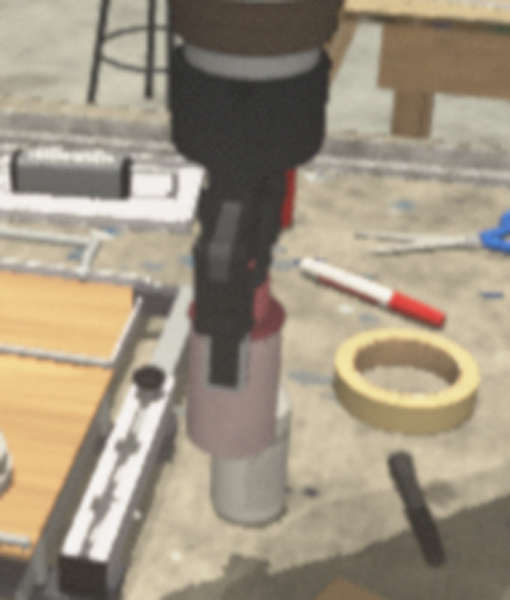

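```bash
python3 -m creep '[[-0.03,0.025,0,0,0,0,0.4],[-0.065,0.055,0,0,0,0,0.4],[-0.1,0.085,0,0,0,0,0.4],[-0.135,0.115,0,0,0,0,0.4],[-0.17,0.145,0,0,0,0,0.4],[-0.205,0.175,0,0,0,0,0.4],[-0.235,0.2,0,0,0,0,0.4],[-0.25,0.216,0,0,0,0,0.4]]'; python3 -m creep '[[0,0,0,0,0,0,0.4],[0,0,0,0,0,0,0.4]]'
python3 - <<'E'
from h import *
to(.605,.0696,.074,91.7)
E
```

```text
time: 35.5
ee_pos: [0.6052, 0.0666, 0.171]
tcp_rot: [-179.9, 0.0, 91.5]
wrist_force: [-0.3, 0.2, -0.3]
opening: 0.0481
time: 35.7
ee_pos: [0.6037, 0.0691, 0.1715]
tcp_rot: [-179.9, -0.0, 91.6]
wrist_force: [-0.3, 0.6, -0.7]
opening: 0.048
shift [0.0005 0.0015 0.0975] turn [-0.002  -0.0004 -0.0016] t 35.7
```

```bash
python3 -m creep '[[0,0,0.02,0,0,0,0.4],[0,0,0.045,0,0,0,0.4],[0,0,0.07,0,0,0,0.4],[0,0,0.085,0,0,0,0.4],[0,0,0.094,0,0,0,0.4],[0,0,0.097,0,0,0,0.4],[0,0,0.097,0,0,0,0.4]]'; python3 -m creep '[[0,0,0.0015,0,0,0,0.4],[0,0,0.0015,0,0,0,0.4]]'; python3 -m creep '[[0,0,0.0015,0,0,0,0.4],[0,0,0.0015,0,0,0,0.4]]'
```

```text
time: 36.4
ee_pos: [0.6043, 0.0696, 0.0765]
tcp_rot: [180.0, -0.0, 91.7]
wrist_force: [-0.3, -0.3, -1.3]
opening: 0.0479
time: 36.6
ee_pos: [0.6047, 0.0693, 0.0753]
tcp_rot: [179.9, -0.0, 91.7]
wrist_force: [-0.4, 0.3, -0.4]
opening: 0.0478
time: 36.8
ee_pos: [0.6043, 0.0693, 0.0731]
tcp_rot: [180.0, -0.0, 91.7]
wrist_force: [-0.1, -0.5, -1.5]
opening: 0.048
```

```bash
python3 -m creep '[[0,0,0.002,0,0,0,0.4],[0,0,0.002,0,0,0,0.4]]'; python3 -m creep '[[0,0,0.0012,0,0,0,0.4],[0,0,0.0012,0,0,0,0.4]]'
```

```text
time: 37.0
ee_pos: [0.6042, 0.0693, 0.0707]
tcp_rot: [-180.0, -0.0, 91.7]
wrist_force: [0.0, 0.5, -0.4]
opening: 0.048
time: 37.2
ee_pos: [0.6043, 0.0693, 0.0707]
tcp_rot: [179.9, -0.0, 91.7]
wrist_force: [-3.5, -0.7, 5.4]
opening: 0.0479
```

```bash
python3 -m creep '[[0,0,0,0,0,0,0.6],[0,0,0,0,0,0,0.8],[0,0,0,0,0,0,0.9],[0,0,0,0,0,0,0.9],[0,0,0,0,0,0,0.9]]'; python3 -m creep '[[0,0,-0.02,0,0,0,0.9],[0,0,-0.05,0,0,0,0.9],[0,0,-0.09,0,0,0,0.9],[0,0,-0.125,0,0,0,0.9],[0.03,-0.04,-0.125,0,0,0,1],[0.06,-0.09,-0.125,0,0,0,1],[0.1,-0.13,-0.125,0,0,0,1],[0.13,-0.17,-0.125,0,0,0,1]]';python3 - <<'E'
from h import *
shot("side","s22",(200,120,400,270),3.9)
to(.387,.206,.15,91.7)
E
```

```text
time: 37.7
ee_pos: [0.6043, 0.0693, 0.0697]
tcp_rot: [180.0, -0.0, 91.7]
wrist_force: [-0.1, 0.3, -0.9]
opening: 0.0769
time: 38.5
ee_pos: [0.4408, 0.1864, 0.1948]
tcp_rot: [180.0, -0.0, 91.6]
wrist_force: [0.2, 0.6, 0.4]
opening: 0.0856
shift [ 0.018  -0.0486  0.0456] turn [-0.0013 -0.0022  0.0013] t 38.5
```

View pics/s22.png

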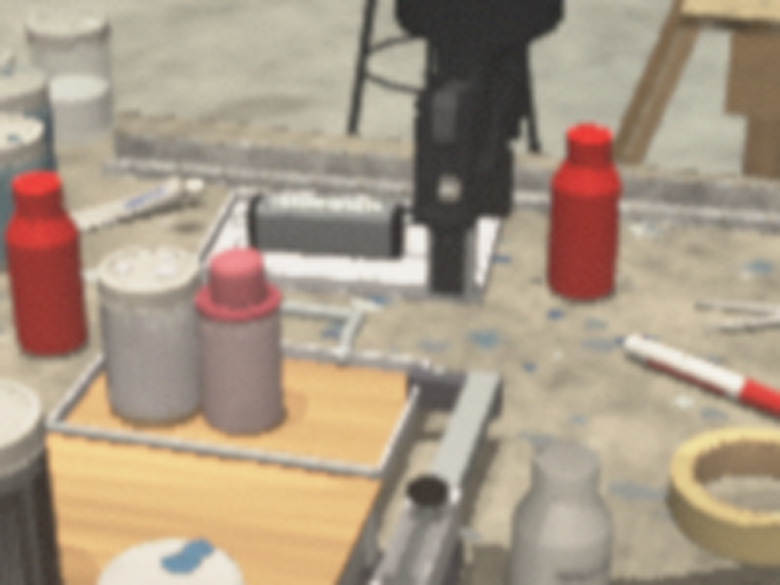

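Both items stand on the tray (jar at crop (150,335), pink at (240,345)). White bottle next.

```bash
python3 -m creep '[[0.018,-0.025,0,0,0,0,1],[0.018,-0.049,0.01,0,0,0,1],[0.018,-0.049,0.03,0,0,0,1],[0.018,-0.049,0.045,0,0,0,1],[0.018,-0.049,0.045,0,0,0,1]]'
python3 - <<'E'
from h import *
shot("side","s23",(260,120,430,320),3)
to(.387,.206,.058,91.7)
E
```

```text
time: 39.05
ee_pos: [0.3921, 0.2017, 0.1478]
tcp_rot: [-179.9, 0.1, 91.7]
wrist_force: [-0.5, -0.1, -0.7]
opening: 0.0856
shift [ 0.0043 -0.0054  0.0911] turn [-0.0011  0.0004 -0.0012] t 39.1
```

View pics/s23.png

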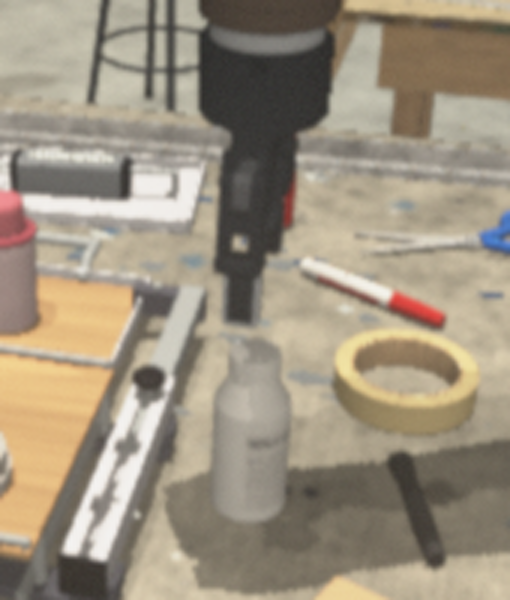

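```bash
python3 -m creep '[[0.004,-0.005,0.0,0,0,0,1],[0.004,-0.005,0.02,0,0,0,1],[0.004,-0.005,0.045,0,0,0,1],[0.004,-0.005,0.07,0,0,0,1],[0.004,-0.005,0.09,0,0,0,1],[0.004,-0.005,0.096,0,0,0,1],[0.004,-0.005,0.096,0,0,0,1]]';python3 -m creep '[[0,0,0,0,0,0,0.8],[0,0,0,0,0,0,0.6],[0,0,0,0,0,0,0.5],[0,0,0,0,0,0,0.4],[0,0,0,0,0,0,0.4],[0,0,0,0,0,0,0.4]]' 40; python3 -m creep '[[0,0,-0.02,0,0,0,0.4],[0,0,-0.05,0,0,0,0.4],[0,0,-0.08,0,0,0,0.4],[0,0,-0.11,0,0,0,0.4],[0,0,-0.11,0,0,0,0.4]]'
python3 - <<'E'
from h import *
shot("side","s24",(260,120,430,320),3)
to(.543,.068,.16,91.7)
E
```

```text
time: 39.8
ee_pos: [0.3876, 0.2061, 0.0539]
tcp_rot: [-180.0, -0.0, 91.6]
wrist_force: [-0.8, 0.4, 0.4]
opening: 0.0857
time: 40.4
ee_pos: [0.3883, 0.2063, 0.055]
tcp_rot: [179.9, -0.1, 91.6]
wrist_force: [-0.5, -1.0, 7.5]
opening: 0.0482
time: 40.9
ee_pos: [0.3891, 0.2068, 0.168]
tcp_rot: [179.7, -0.2, 91.7]
wrist_force: [0.7, 0.1, -1.2]
opening: 0.048
shift [-0.1429  0.1504  0.006 ] turn [ 0.0035 -0.002  -0.0008] t 41.0
```

View pics/s24.png

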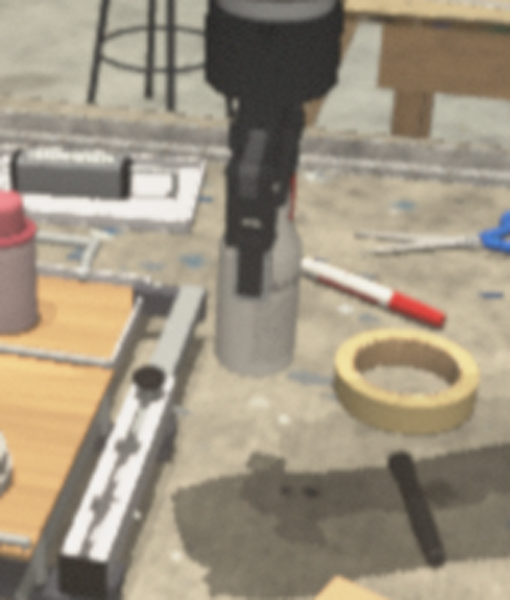

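```bash
python3 -m creep '[[-0.03,0.02,0,0,0,0,0.4],[-0.06,0.045,0,0,0,0,0.4],[-0.095,0.08,0,0,0,0,0.4],[-0.125,0.11,0,0,0,0,0.4],[-0.14,0.135,0,0,0,0,0.4],[-0.143,0.15,0,0,0,0,0.4],[-0.143,0.15,0,0,0,0,0.4]]'; python3 -m creep '[[0,0,0,0,0,0,0.4],[0,0,0,0,0,0,0.4]]'
python3 - <<'E'
from h import *
to(.543,.068,.084,91.7)
E
```

```text
time: 41.65
ee_pos: [0.5424, 0.0665, 0.1618]
tcp_rot: [-179.9, -0.0, 91.6]
wrist_force: [-1.3, 0.4, -1.2]
opening: 0.0484
time: 41.85
ee_pos: [0.5408, 0.0679, 0.1635]
tcp_rot: [-180.0, -0.0, 91.7]
wrist_force: [1.2, -0.3, -1.3]
opening: 0.0483
shift [0.     0.0022 0.0795] turn [-0.0006 -0.0004 -0.0001] t 41.9
```

```bash
python3 -m creep '[[0,0,0.02,0,0,0,0.4],[0,0,0.045,0,0,0,0.4],[0,0,0.065,0,0,0,0.4],[0,0,0.075,0,0,0,0.4],[0,0,0.079,0,0,0,0.4],[0,0,0.08,0,0,0,0.4],[0,0,0.08,0,0,0,0.4]]'; python3 -m creep '[[0,0,0.0015,0,0,0,0.4],[0,0,0.0015,0,0,0,0.4]]'; python3 -m creep '[[0,0,0.0015,0,0,0,0.4],[0,0,0.0015,0,0,0,0.4]]'
```

```text
time: 42.55
ee_pos: [0.5421, 0.0676, 0.0848]
tcp_rot: [179.9, -0.0, 91.7]
wrist_force: [0.6, 0.9, -1.2]
opening: 0.0484
time: 42.75
ee_pos: [0.542, 0.0675, 0.0828]
tcp_rot: [179.9, -0.0, 91.7]
wrist_force: [-0.0, -0.4, -1.8]
opening: 0.048
time: 42.95
ee_pos: [0.542, 0.0675, 0.0811]
tcp_rot: [179.9, -0.0, 91.7]
wrist_force: [-0.4, 0.1, 0.2]
opening: 0.0481
```

```bash
python3 -m creep '[[0,0,0.0012,0,0,0,0.4],[0,0,0.0012,0,0,0,0.4]]'
```

```text
time: 43.15
ee_pos: [0.5422, 0.0675, 0.0811]
tcp_rot: [179.9, -0.0, 91.7]
wrist_force: [-2.6, -0.2, 9.0]
opening: 0.0483
```

```bash
python3 -m creep '[[0,0,0,0,0,0,0.6],[0,0,0,0,0,0,0.8],[0,0,0,0,0,0,0.9],[0,0,0,0,0,0,0.9],[0,0,0,0,0,0,0.9]]'; python3 -m creep '[[0,0,-0.02,0,0,0,0.9],[0,0,-0.05,0,0,0,0.9],[0,0,-0.09,0,0,0,0.9],[0,0,-0.12,0,0,0,0.9],[0.0,-0.05,-0.12,0,0,0,1],[0.0,-0.1,-0.12,0,0,0,1],[0.0,-0.15,-0.12,0,0,0,1],[0.0,-0.2,-0.12,0,0,0,1]]';python3 -m creep '[[-0.05,0,0,0,0,0,1],[-0.1,0,0,0,0,0,1],[-0.15,0,0,0,0,0,1],[-0.2,0,0,0,0,0,1],[-0.24,0,0,0,0,0,1],[-0.24,0,0,0,0,0,1]]'
python3 - <<'E'
from h import *
shot("side","s25",(150,120,430,320),2.8)
shot("top","t25",(130,120,410,320),2.8)
E
```

```text
time: 43.65
ee_pos: [0.5417, 0.0674, 0.0795]
tcp_rot: [180.0, -0.0, 91.7]
wrist_force: [-0.1, 0.1, 0.2]
opening: 0.0766
time: 44.45
ee_pos: [0.34, 0.0615, 0.1992]
tcp_rot: [180.0, -0.0, 91.6]
wrist_force: [-0.0, 0.7, 1.2]
opening: 0.0852
time: 45.05
ee_pos: [0.3483, -0.182, 0.199]
tcp_rot: [-180.0, 0.0, 91.4]
wrist_force: [0.7, 0.7, -0.6]
opening: 0.0855
```

View pics/s25.png

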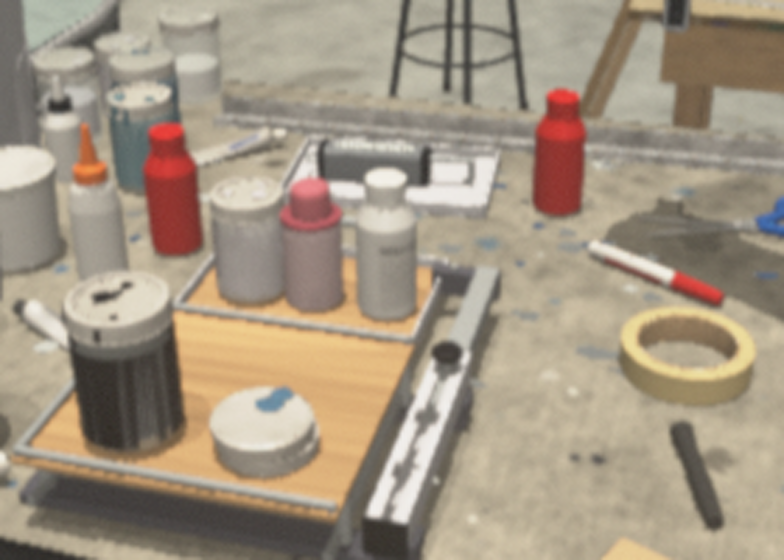

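View pics/t25.png

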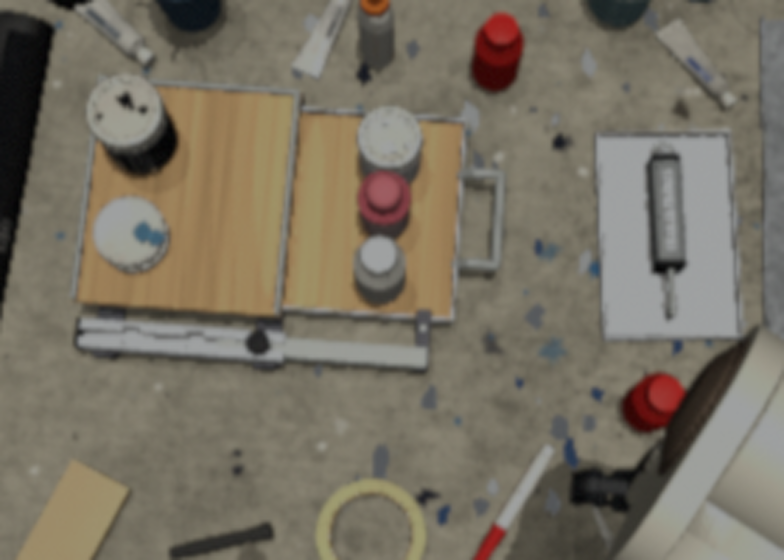

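Run:
```python
from h import *
a=np.array([0.6059,.0496])
g=lambda a,b,z:px("top",130+a/2.8-.4,120+b/2.8-.4,z)
ex=np.array([.0297,-.9996]);ey=np.array([.9996,.0297])
for n,u,v,z in(("jar",390,138,.116),("pink",384,190,.133),("white",379,254,.145)):
    d=g(u,v,z)[:2]-a; print(n,(d@ex).round(3),(d@ey).round(3))
print("latch",g(258,342,.067),"bar",g(498,222,.04)); print("bal",g(666,212,.039))
print(bot.get_obs()["time"],bot.job_done())
```

```text
jar -0.019 0.052
pink -0.02 -0.002
white -0.019 -0.065
latch [0.46274018 0.17312366 0.067     ] bar [ 0.60710022 -0.03945954  0.04      ]
bal [ 0.63430049 -0.20065334  0.039     ]
the job is handed in; nothing more can be done
45.15 None
```

I finished the job and handed it in at 45 s; no verdict was reported.

- **Tray:** I pressed the button and dragged the tray to the third hole. The images put the slide at about 120 mm, with the button up. It measured the same place in the last top picture.
- **Latch test:** I hooked the balance over the pull bar and drew it out. The force read about 10.8 N (roughly 43 mm of rod) and the picture gave about 40 to 42 mm. I held it there for over a second and the tray did not move. The cameras were too coarse to see the dark ring itself, so this rests on force and measured length. The balance is back flat in its tool tray, about 16 mm from the tray's middle.
- **Bottles and jars:** The jar, pink bottle and white bottle all stand upright on the tray. They measured at x ≈ −19 to −20 mm and y ≈ +52, −2 and −65 mm in the tray bay's frame. I found no second jar and no dropper bottle in the near part of the table.
- **Left alone:** I left the red look-alikes and the far-side bottles. One of these has an orange nozzle and stands out of reach at the back, so I took it for scenery. The jar and lids on the upper deck look unmoved.

**Disagreements:** The two cameras differed by up to about 8 mm on the button's position and by 2 to 6 mm on the jar and bottles. Early in the run the last joint reached the end of its range, so I switched to the half-turned grasp. This had no effect on the scene.

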